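# Clamp the camera in the tilted photo stand

### The arm

A 7-joint arm with a two-finger parallel gripper is mounted at the origin on a cart in front of the work surface, level with it; the furniture and walls round the work are solid. World frame = base frame: x ahead of the robot, y to its left, z up, the work surface at z = 0. Lengths are in m, angles in rad, forces in N, time in s.
With the tool pointing down it reaches from about 0.4 to 0.9 m from the base axis. Payload 5.6 kg.
Tool frame: the origin (TCP) lies on the mounting face of the last link; the fingertips stand 190 mm ahead of it and the grasp point (between the pads) lies 171 mm ahead of it (tcp_to_grasp is the distance from the TCP to the grasp point, in m); z points along the fingers, y is the line along which they close (so a half turn about z gives the same grasp; the last joint's range is limited). The gripper opens to 92 mm and grips with 3 to 60 N. Pads are 20 mm wide; open, the fingers measure 128 mm over their backs; the gripper's body (75 mm by 189 mm) begins 69 mm behind the grasp point.
Start: joints at [-0.043, 0.468, -0.012, 1.603, 0.006, 1.071, -0.056], TCP at [0.65, -0, 0.405] pointing down, gripper open.
Joint ranges: [-2.53, 2.53], [-0.31, 2.02], [-1.57, 1.55], [0.28, 2.44], [-1.29, 4.43], [0.15, 1.84], [-2.92, 2.92]. Speed limits (rad/s): [2.57, 2.57, 3.14, 3.14, 3.14, 3.14, 3.14].

### API

Orientations are given as a rotation vector (axis times angle).
In Python, from station import * gives the robot as it stands.
- The arm moves only by the tool step_arm, never from a script. Its argument "increments" is one flat list of numbers, 7 for each row, row after row: the shift along the tool's x, y, z each as a share of 25 cm, from -1 to 1, then the turn, a rotation vector about the tool's x, y, z each as a share of 2 pi rad, from -1 to 1, then the gripper command: -1 is shut, 1 is fully open, values between are in proportion. A call has 1 to 8 rows; each row shifts and turns the commanded pose from where the row before left it, along the tool's axes as they then stand; what a row does not reach is not made up. A row lasts 1/8 s, in which the tool goes at most 62.5 mm and 10.7 degrees, less where a joint would pass 70% of its speed; a pose out of reach is approached as far as the arm can. A call with a number of a shift or a turn outside -1 to 1 is refused whole. A call with a gripper value outside its range is refused whole. The fingers move at their own pace and stop on an object; the grip force is fixed at half the most. Time passes only in rows, so rows that do not move let the fingers close. It gives the time, the measured TCP pose, the force, the opening and the grip force at its end, in the units of the state.
- get_state(): the state, without advancing time (a new reading comes with each control period).
- capture(name): name is "scene" or "side" or "wrist"; returns the picture (420x560x3 uint8, red, green, blue); there is no depth.
- camera_model(name): a dict with "vertical_fov" (degrees; the focal length in pixels is half the picture's height over the tangent of half this angle, whatever the lens; pixels are square), "cx", "cy" (the principal point, pixels), "pose" (4x4, takes a point from camera to world coordinates). Camera axes: x right, y down, z forward; pixel columns grow to the right and rows downward; lengths in m; the calibration is good to about 2 mm. A picture is of the moment at which its call begins: read the wrist's pose just before it. camera_model takes no time and is no camera call; for the wrist camera it gives the pose at the moment of the call.
- hand_in(): hands the job in; it is judged then, once.
The state is a dict: "t": time; "q": joint angles; "dq": joint speeds; "joint_efforts": joint torques, N m; "tool_pos": TCP position; "tcp_rot": TCP orientation; "contact_force": force on the tool from outside, world axes, zero at the start; "wrist_torque": the same for the moment, N m; "width": finger opening in m; "grip_force": force on a finger pad.
Only numpy, scipy, OpenCV 4.12 (cv2) and the standard library are available. Lean on these libraries where they do the work, as an engineer would, in place of code of your own. Each camera call takes 0.05 s, during which the arm holds its last target. There are 200 camera calls.

### The job

Stand the compact camera flat on the sloping deck of the photo stand, in its pocket between the two jaws, lens looking down the slope at the glass dish and its front snug against the two front posts so that it does not tip, and let go of it. Then swing the red cam lever round past its high point until it snaps fully closed and the jaw grips the camera. Do not touch the lens barrel, and leave the dish, the conical flask, the foam block and the brown vial where they are.

Things in the scene. Friction and masses are not known exactly. Their poses are not given: they have to be found in the camera images.
- camera_mid (a point): Grey compact camera, loose, 0.2 kg, standing upright on the table. Body: a box 26 mm deep (x), 94 wide (y), 60 high (z); this point is its centre, 30 mm above the underside. Axes: -x is where the lens looks, z out of its top. The lens sits off-centre, toward -y; grip the body front to back on the broad +y side of it.
- camera_front (a point): Middle of the front end of the camera's lens: x -30, y -12, z -1 mm from camera_mid in the camera's axes. The round lens barrel (40 mm across, 17 mm long, 9 to 49 mm above the underside, y -32 to +8 mm) must not be touched.
- cradle: Grey sloping deck of the fixed photo stand, leaning 30 degrees toward the robot. Origin on its surface in the middle of the camera's pocket; x up the slope (away from the robot), y across it to the left, z square out of the deck. Deck: x -50 to +50 mm, y -125 to +75 mm. A seated camera's axes lie along these, its body centre at x -4, y 0, z 30 mm (up to 4 mm of play in y).
- pocket (a point): Same point as the cradle's origin. Pocket walls, in the cradle's frame: two front posts with their faces at x = -17 mm (24 mm high, 8 thick, 14 wide, at y = +42 and -42 mm; lens between them), rear fence with its face at x = +17 mm (12 mm high); fixed jaw with its face at y = +51 mm, 26 mm high, 44 wide. A camera let go with a gap to the posts does not slide: it tips forward on to them.
- jaw: Moving jaw with a sprung black pad, its face at y = -51 mm in the cradle's frame while the lever is open; 25 mm high, 44 mm wide along x. Closing the lever drives it up to 12 mm toward +y: it shifts the camera against the fixed jaw (camera's centre at y about +4 mm) and squeezes it with about 10 N. Its origin is no useful point.
- lever_pivot (a point): On the axis of the cam lever, at mid-height of its arm: x 0, y -103, z 37 mm in the cradle's frame. The lever turns about the cradle's z axis.
- lever_tip (a point): Middle of the lever's red grip, 71 mm from the pivot. Arm 92 mm long from the pivot, 13 mm thick; red grip 42 mm long, 18 mm high (28 to 46 mm above the deck's plane). Open, it points across the slope to the right (cradle's -y, 10 degrees upslope); closed, down the slope (cradle's -x), beside the jaws and beyond the deck's edge.
- lever (a joint): Cam lever angle in rad: 0 open (as it starts), growing as the tip swings from the right round to downslope (clockwise seen from above), 1.75 closed on its stop. A spring drives it back to 0 until the high point at about 1.40, beyond which it snaps to 1.75 by itself. Takes up to about 8 N at the red grip.
- dish: Clear petri dish, 92 mm across, 22 mm high, in front of the stand; origin under its centre. Leave it alone.
- flask: Clear conical flask, 74 mm across, 129 mm high; origin under its centre. Leave it alone.
- foam: White sponge block in a sleeve, 93x89x67 mm; origin under its centre. Leave it alone.
- vial: Brown vial with a white cap, 38 mm across, 67 mm high; origin under its centre. Leave it alone.
There are look-alikes about, which are no part of the job. Of the things like the part that bears camera_mid, leave any that is black or yellow; of the rest the larger one is meant.

How it is judged:
On the way, in this order (a step that is already met when the one before it is completed fails the run):
1. the camera stands flat in the pocket against the front posts, lens down the slope, let go, while the lever is still open (x of camera_mid in the frame of cradle between -0.01 and 0.003 m and y of camera_mid in the frame of cradle between -0.008 and 0.008 m and z of camera_mid in the frame of cradle between 0.026 and 0.034 m and angle between the z axis of camera_mid and the z axis of cradle, either way round below 0.17 rad and angle between the x axis of camera_mid and the x axis of cradle, either way round below 0.2 rad and x of camera_front in the frame of cradle below -0.02 m and value of joint lever below 0.5 rad and contact force between the fingers and camera below 0.1 N and linear speed of camera below 0.02 m/s), for 0.2 s.
2. the lever has snapped closed (value of joint lever above 1.65 rad), for 0.2 s.
At the end, for the whole second after the job is handed in: Lever closed (over 1.65 rad), moving jaw pressing the camera (over 5 N). Camera at rest in the pocket: body centre 10 mm below to 3 mm above the pocket's middle along the slope and within 8 mm of it across, 26 to 34 mm above the deck, flat on it within 0.17 rad, lens down the slope within 0.2 rad (x of camera_mid in the frame of cradle between -0.01 and 0.003 m and y of camera_mid in the frame of cradle between -0.008 and 0.008 m and z of camera_mid in the frame of cradle between 0.026 and 0.034 m and angle between the z axis of camera_mid and the z axis of cradle, either way round below 0.17 rad and angle between the x axis of camera_mid and the x axis of cradle, either way round below 0.2 rad and x of camera_front in the frame of cradle below -0.02 m and value of joint lever above 1.65 rad and contact force between jaw and camera above 5 N and linear speed of camera below 0.02 m/s and velocity of joint lever below 0.1 rad/s); the robot touches nothing.
It fails at once if the fingers touch the lens barrel (contact force between the fingers and camera_lens above 1 N).
It fails at once if the petri dish is moved more than 15 mm (distance of dish from where it was at the start of the episode above 0.015 m).
It fails at once if the conical flask is moved more than 15 mm (distance of flask from where it was at the start of the episode above 0.015 m).
It fails at once if the foam block is moved more than 15 mm (distance of foam from where it was at the start of the episode above 0.015 m).
It fails at once if the brown vial is moved more than 15 mm (distance of vial from where it was at the start of the episode above 0.015 m).
It also fails if it takes over 58 s, if anything falls off the work surface, if the arm or the gripper's body presses on something with over 40 N, if the wrist force passes 120 N, or if a joint passes its speed limit or range.

## Working session

There is one attempt and no reset: what is moved stays moved. The work goes in short steps, Python scripts to look and compute and a tool call to move; the robot and the scene stay as the last step left them, time stands still between calls to the robot, and variables do not carry over. Pictures are saved under pics/ and viewed, at most 10 in all, crops included, and the job is handed in when it is done.

Besides the shell and the picture viewer there is one more tool, called after "Call:" as a command line: name --argument value ..., lists and objects as JSON in quotes. step_arm: Moves the arm, as the interface text tells. Its arguments: {"type":"object","properties":{"increments":{"type":"array"}},"required":["increments"]}

```bash
mkdir -p pics; ls; python3 - <<'E'
from station import *
import cv2,numpy as np
for n in ["scene","side","wrist"]:
    m=camera_model(n); print(n,m["vertical_fov"],m["cx"],m["cy"],np.round(m["pose"],3).tolist())
    cv2.imwrite(f"pics/{n}0.png",capture(n)[:,:,::-1])
s=get_state(); print(s["tool_pos"],s["tcp_rot"],s["width"],s["t"])
E
```

```text
pics
scene 43.8277520712258 281.6086643909938 211.51013964687107 [[-0.746, -0.427, 0.511, 0.018], [-0.666, 0.477, -0.573, 0.649], [0.001, -0.768, -0.64, 0.828], [0.0, 0.0, 0.0, 1.0]]
side 48.83993889655036 276.93999836326316 211.83060261269748 [[0.995, -0.035, 0.09, 0.492], [-0.094, -0.558, 0.825, -0.865], [0.021, -0.829, -0.558, 0.663], [0.0, 0.0, 0.0, 1.0]]
wrist 66.54228733605473 279.52490617620447 209.9374747273353 [[1.0, -0.0, -0.001, 0.649], [-0.0, -0.968, -0.25, 0.069], [-0.001, 0.25, -0.968, 0.383], [0.0, 0.0, 0.0, 1.0]]
[ 6.49825475e-01 -1.98230547e-05  4.03979103e-01] [-2.22092396e+00 -2.22073852e+00  1.56296348e-03] 0.09178251407894851 0.15
```

View pictures.

View pics/scene0.png

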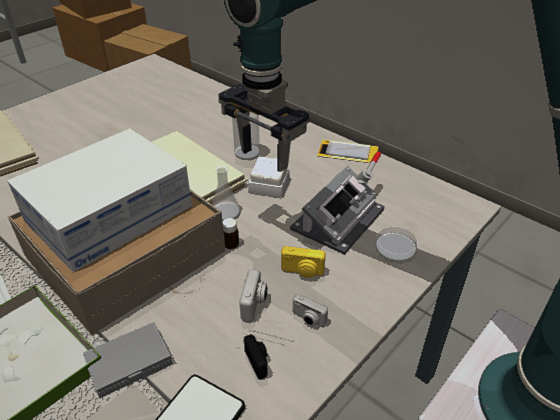

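View pics/side0.png

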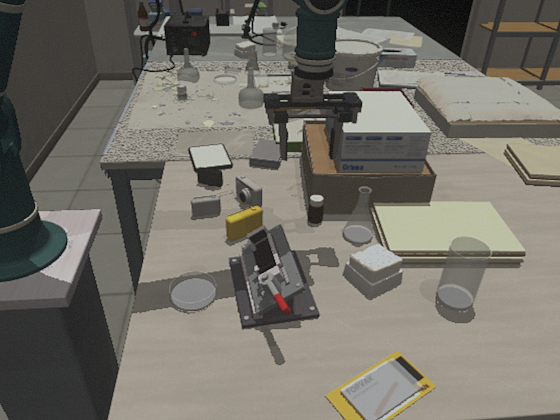

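View pics/wrist0.png

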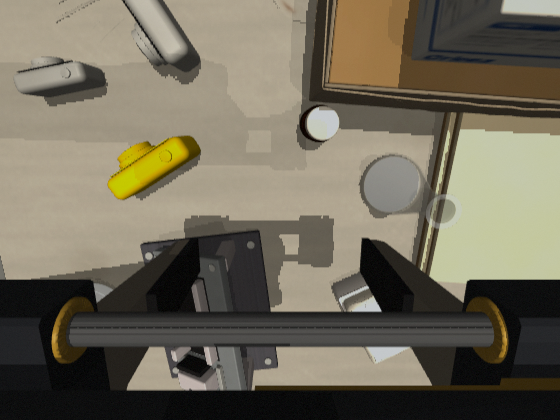

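```bash
cat > h.py <<'E'
from station import *
import cv2,numpy as np
from scipy.spatial.transform import Rotation as R
def ray(m,p):
    f=210/np.tan(np.radians(m["vertical_fov"]/2))
    d=np.array([(p[0]-m["cx"])/f,(p[1]-m["cy"])/f,1.]); P=np.array(m["pose"])
    return P[:3,3],P[:3,:3]@(d/np.linalg.norm(d))
def onz(m,p,z):
    o,d=ray(m,p); return o+d*(z-o[2])/d[2]
def tri(*mp):
    A=np.zeros((3,3));b=np.zeros(3);L=[ray(m,p) for m,p in mp]
    for o,d in L:
        Q=np.eye(3)-np.outer(d,d);A+=Q;b+=Q@o
    X=np.linalg.solve(A,b); return X,[round(float(np.linalg.norm((np.eye(3)-np.outer(d,d))@(X-o)))*1e3,1) for o,d in L]
def proj(m,X):
    f=210/np.tan(np.radians(m["vertical_fov"]/2));P=np.array(m["pose"])
    c=(np.atleast_2d(X)-P[:3,3])@P[:3,:3]; return np.c_[c[:,0]/c[:,2]*f+m["cx"],c[:,1]/c[:,2]*f+m["cy"]]
def red(im):
    h=cv2.cvtColor(im,cv2.COLOR_RGB2HSV);k=(((h[...,0]<7)|(h[...,0]>173))&(h[...,1]>170)&(h[...,2]>90)).astype(np.uint8)
    n,l,s,c=cv2.connectedComponentsWithStats(k); i=1+np.argmax(s[1:,4]); return c[i],s[i]
E
python3 - <<'E'
from h import *
np.set_printoptions(precision=4,suppress=True)
S,D,W=[camera_model(n) for n in("scene","side","wrist")]
a=cv2.imread("pics/scene0.png")[:,:,::-1].copy();b=cv2.imread("pics/side0.png")[:,:,::-1].copy()
ra,rb=red(a),red(b);print(ra,rb,tri((S,ra[0]),(D,rb[0])))
for p in[(142,243),(260,232),(277,367)]:print("base",onz(W,p,.01))
print("cam top",onz(W,(165,25),.06),"vial",onz(W,(321,123),.067),"flask",onz(W,(391,183),0))
for p in[(233,325),(317,318)]:print("base side",onz(D,p,.01))
print("dish",onz(D,(193,293),.01),onz(S,(397,245),.01))
cv2.imwrite("pics/crop1.png",cv2.resize(np.hstack([a[150:260,280:400],b[215:335,215:335][:110]])[:,:,::-1],None,fx=3.3,fy=3.3,interpolation=2))
E
```

```text
(array([376.2917, 156.2083]), array([372, 151,   9,  11,  48], dtype=int32)) (array([280.7522, 301.708 ]), array([275, 294,  14,  17, 113], dtype=int32)) (array([ 0.5622, -0.3117,  0.1068]), [0.6, 0.6])
base [ 0.4784 -0.0698  0.01  ]
base [ 0.6246 -0.0556  0.01  ]
base [ 0.645  -0.2512  0.01  ]
cam top [0.5448 0.1586 0.06  ] vial [0.6881 0.0726 0.067 ] flask [0.7833 0.0034 0.    ]
base side [ 0.4808 -0.2683  0.01  ]
base side [ 0.6392 -0.2627  0.01  ]
dish [ 0.4027 -0.1784  0.01  ] [ 0.3965 -0.1692  0.01  ]
```

View pics/crop1.png

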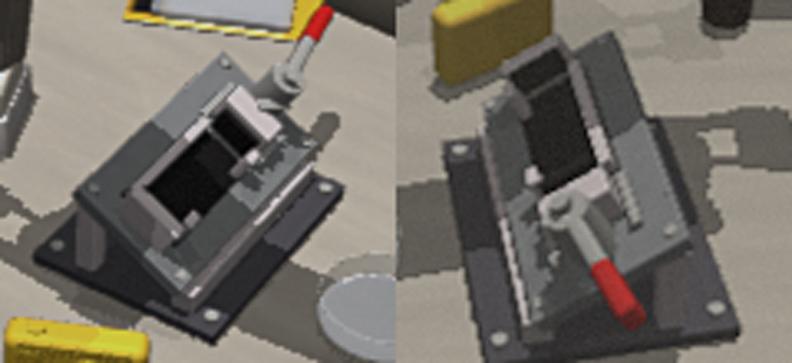

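```bash
cat >> h.py <<'E'
def Rc(psi): return R.from_euler("ZY",[psi,-30],degrees=True).as_matrix()
E
python3 - <<'E'
from h import *
np.set_printoptions(precision=4,suppress=True)
S,D,W=[camera_model(n) for n in("scene","side","wrist")]
sc=[(303.6,207.9),(347.3,166.7),(375.5,195.5),(337.6,240.3),(376.3,156.2)]
sd=[(280.5,225),(304.1,287.1),(254.7,313.5),(242.6,246.8),(280.75,301.7)]
M=np.array([[50,75,0],[50,-125,0],[-50,-125,0],[-50,75,0],[12.3,-172.9,40]])/1e3
X=[]
for a,b in zip(sc,sd):
    x,e=tri((S,a),(D,b));X.append(x);print(x,e)
X=np.array(X)
for psi in(2,4,5,6,8):
    Y=(Rc(psi)@M.T).T;t=(X-Y).mean(0);print(psi,t,(X-Y-t)*1e3)
E
```

```text
[ 0.5866 -0.0605  0.083 ] [1.9, 1.9]
[ 0.6094 -0.2562  0.0835] [2.4, 2.4]
[ 0.5214 -0.2638  0.0323] [0.0, 0.0]
[ 0.4996 -0.0707  0.0336] [6.4, 6.4]
[ 0.5622 -0.3117  0.1068] [0.6, 0.6]
2 [ 0.5558 -0.138   0.0597] [[ -9.8533   1.0247  -1.6729]
 [  5.9361   5.176   -1.2192]
 [  4.5024   0.6205  -2.3618]
 [-10.2987  -6.2016  -1.0653]
 [  9.7136  -0.6196   6.3191]]
4 [ 0.5539 -0.138   0.0597] [[-5.254  -0.3131 -1.6729]
 [ 3.564   3.4728 -1.2192]
 [ 1.9721  1.9361 -2.3618]
 [-5.8576 -4.5207 -1.0653]
 [ 5.5756 -0.5751  6.3191]]
5 [ 0.5529 -0.1381  0.0597] [[-2.9376 -0.9216 -1.6729]
 [ 2.4006  2.5905 -1.2192]
 [ 0.6901  2.5605 -2.3618]
 [-3.6598 -3.6224 -1.0653]
 [ 3.5067 -0.607   6.3191]]
6 [ 0.552  -0.1381  0.0597] [[-0.6109 -1.4896 -1.6729]
 [ 1.2527  1.6879 -1.2192]
 [-0.6026  3.1625 -2.3618]
 [-1.4779 -2.6859 -1.0653]
 [ 1.4387 -0.675   6.3191]]
8 [ 0.5501 -0.1383  0.0597] [[ 4.0705 -2.5033 -1.6729]
 [-0.9948 -0.1766 -1.2192]
 [-3.2186  4.2983 -2.3618]
 [ 2.8351 -0.6993 -1.0653]
 [-2.6923 -0.9192  6.3191]]
```

Call:
step_arm --increments '[-0.2, -0.13, 0, 0, 0, 0, 1, -0.2, -0.13, 0, 0, 0, 0, 1, -0.2, -0.13, 0, 0, 0, 0, 1, 0, 0, 0, 0, 0, 0, 1, 0, 0, 0, 0, 0, 0, 1]'

```text
t: 0.78
tool_pos: [0.5527, -0.1497, 0.4047]
tcp_rot: [-2.221, -2.221, -0.001]
contact_force: [-1.2, 0.8, 0.6]
width: 0.0918
grip_force: 0.0
```

```bash
python3 - <<'E'
from h import *
W=camera_model("wrist");im=capture("wrist");np.save("w1.npy",W["pose"]);cv2.imwrite("pics/w1.png",im[:,:,::-1])
o=im.copy();t=np.array([.552,-.138,.060]);s=np.array([[-17,42,0],[-17,-42,0],[0,51,26],[0,-51,25],[12.3,-172.9,46],[50,75,0],[50,-125,0],[-50,-125,0],[-50,75,0],[0,-103,37]])/1e3
for p in proj(W,(Rc(6.3)@s.T).T+t): cv2.drawMarker(o,tuple(int(round(v)) for v in p),(0,255,0),1,6)
cv2.imwrite("pics/w1c.png",cv2.resize(o[40:340,90:490][:,:,::-1],None,fx=2,fy=2,interpolation=2));print(np.round(W["pose"],3),get_state()["t"])
E
```

```text
[[ 1.    -0.001  0.001  0.552]
 [-0.001 -0.968 -0.249 -0.081]
 [ 0.001  0.249 -0.968  0.384]
 [ 0.     0.     0.     1.   ]] 0.825
```

View pics/w1c.png

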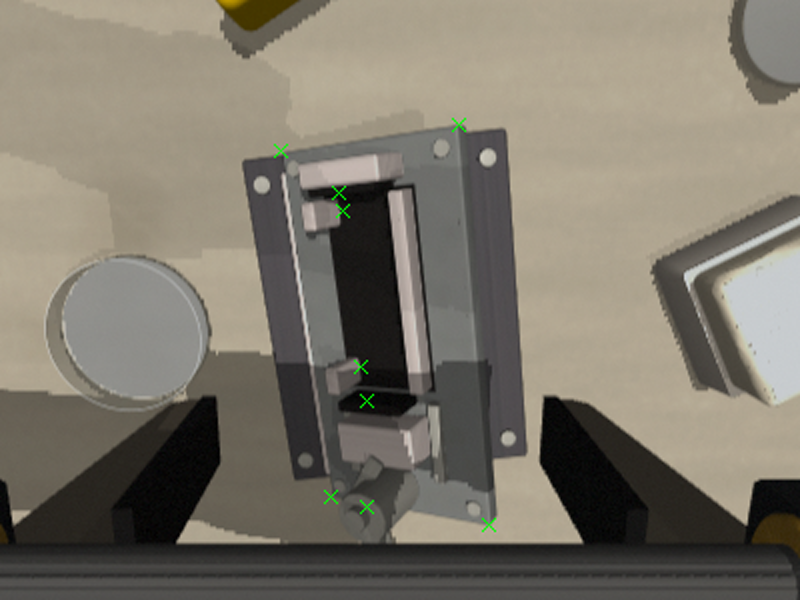

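```bash
cat > fit.py <<'E'
from h import *
from scipy.optimize import least_squares
np.set_printoptions(precision=4,suppress=True)
S,D,W=[camera_model(n) for n in("scene","side","wrist")];W["pose"]=np.load("w1.npy")
A,B,C,E=[np.array(v)/1e3 for v in([50,75,0],[50,-125,0],[-50,-125,0],[-50,75,0])];T=np.array([12.3,-172.9,37])/1e3
ob=[(S,A,(303.6,207.9)),(S,B,(347.3,166.7)),(S,C,(375.5,195.5)),(S,E,(337.6,240.3)),(S,T,(376.3,156.2)),
(D,A,(280.5,225)),(D,B,(304.1,287.1)),(D,C,(254.7,313.5)),(D,E,(242.6,246.8)),(D,T,(280.75,301.7)),(W,A,(322,103)),(W,B,(337.5,301))]
f=lambda v:np.concatenate([(proj(m,Rc(v[3])@X+v[:3])[0]-p) for m,X,p in ob])
r=least_squares(f,[.552,-.138,.06,6],x_scale=[.01,.01,.01,1],loss="soft_l1")
print(r.x);print(f(r.x).reshape(-1,2))
v=r.x
for nm,X in dict(fence1=[17,50,12],fence2=[17,-50,12],jawtop=[0,51,26],jawt2=[22,51,26],post=[-17,42,24],post0=[-17,42,0],post2=[-17,-42,24]).items():
    print(nm,(proj(W,Rc(v[3])@(np.array(X)/1e3)+v[:3])[0]-[90,40])*2)
E
python3 fit.py
```

```text
[ 0.5538 -0.1376  0.0589  5.8852]
[[-2.0936 -0.8827]
 [-0.5661 -0.9626]
 [-0.0611 -1.3244]
 [-4.5933 -1.5644]
 [-1.489   3.1375]
 [ 0.3785 -0.4424]
 [-0.833   0.9748]
 [ 1.278   0.3595]
 [-1.132   0.2114]
 [ 0.3557  3.7074]
 [-0.7076 -1.5263]
 [-2.6797  0.8884]]
fence1 [390.5591 188.3073]
fence2 [410.1195 391.0445]
jawtop [343.5288 191.2422]
jawt2 [384.9418 187.2974]
post [318.4402 212.8957]
post0 [345.4485 208.1042]
post2 [339.1872 378.883 ]
```

Call:
step_arm --increments '[0.22, -0.01, 0, 0, 0, 0, 1, 0.22, 0, 0, 0, 0, 0, 1, 0.22, 0, 0, 0, 0, 0, 1, 0.22, 0, 0, 0, 0, 0, 1, 0.22, 0, 0, 0, 0, 0, 1, 0.18, 0, 0, 0, 0, 0, 1, 0, 0, 0, 0, 0, 0, 1, 0, 0, 0, 0, 0, 0, 1]'

```text
t: 1.82
tool_pos: [0.5499, 0.1706, 0.4043]
tcp_rot: [-2.22, -2.223, 0.001]
contact_force: [-0.3, 0.1, -0.2]
width: 0.092
grip_force: 0.0
```

```bash
python3 - <<'E'
from h import *
W=camera_model("wrist");im=capture("wrist");np.save("w2.npy",W["pose"]);cv2.imwrite("pics/w2.png",im[:,:,::-1])
cv2.imwrite("pics/w2c.png",cv2.resize(im[70:320,140:440][:,:,::-1],None,fx=2.4,fy=2.4,interpolation=2));print(np.round(W["pose"],3),get_state()["tool_pos"])
E
```

```text
[[ 1.     0.001  0.     0.549]
 [ 0.001 -0.968 -0.25   0.239]
 [-0.     0.25  -0.968  0.383]
 [ 0.     0.     0.     1.   ]] [0.55013112 0.16959063 0.4044004 ]
```

View pics/w2c.png

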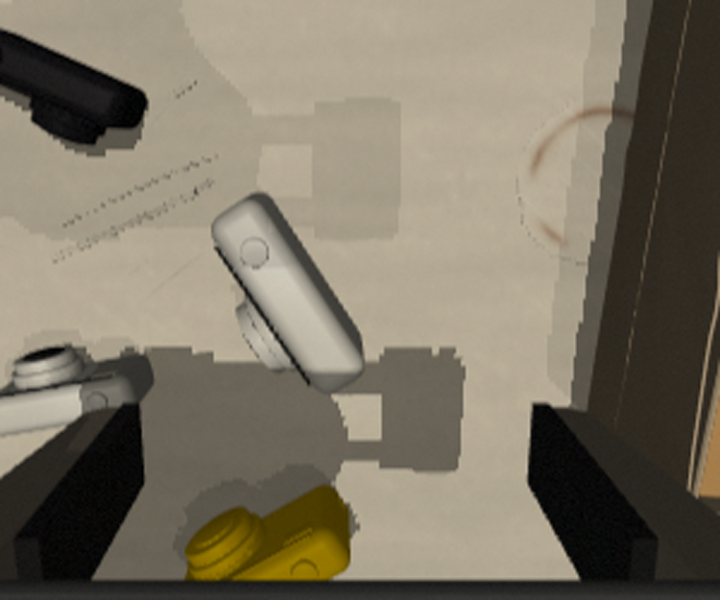

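```bash
cat > grasp.py <<'E'
from h import *
np.set_printoptions(precision=4,suppress=True)
W=camera_model("wrist");W["pose"]=np.load("w2.npy")
P={k:onz(W,(140+u/2.4,70+v/2.4),.055)[:2] for k,(u,v) in dict(tl=(214,225),tr=(264,193),br=(363,372),bl=(325,391),l2=(305,380)).items()}
# sides: right edge tr-br, left edge tl-l2
r=P["br"]-P["tr"];l=P["l2"]-P["tl"];print(P,"len/angle",[(np.linalg.norm(x),np.degrees(np.arctan2(-x[1],-x[0]))-90) for x in(r,l)])
E
python3 grasp.py
python3 - <<'E'
from h import *
np.set_printoptions(precision=4,suppress=True)
W=camera_model("wrist");W["pose"]=np.load("w2.npy")
im=cv2.imread("pics/w2.png");h=cv2.cvtColor(im,cv2.COLOR_BGR2HSV)
k=((h[...,1]<30)&(h[...,2]>90)).astype(np.uint8);k[:, :225]=0;k[:,295:]=0;k[:145]=0;k[240:]=0
k=cv2.morphologyEx(k,cv2.MORPH_OPEN,np.ones((3,3)))
n,L,s,c=cv2.connectedComponentsWithStats(k);i=1+np.argmax(s[1:,4]);print(s[i],c[i])
k=cv2.morphologyEx((L==i).astype(np.uint8),cv2.MORPH_OPEN,cv2.getStructuringElement(2,(19,19)))
ct,_=cv2.findContours(k,0,1);r=cv2.minAreaRect(max(ct,key=cv2.contourArea));b=cv2.boxPoints(r);print(r)
q=np.array([onz(W,p,.055)[:2] for p in b]);print(q,[np.linalg.norm(q[j]-q[j-1]) for j in range(4)],"centre",onz(W,r[0],.055))
e=[q[j]-q[j-1] for j in range(4)];e=max(e,key=np.linalg.norm);e=e*np.sign(e[1]);print("yaw",np.degrees(np.arctan2(e[1],e[0]))-90)
E
```

```text
{'tl': array([0.4975, 0.2031]), 'tr': array([0.5191, 0.2165]), 'br': array([0.5616, 0.1377]), 'bl': array([0.5446, 0.1288]), 'l2': array([0.5356, 0.1339])} len/angle [(np.float64(0.08951943311145544), np.float64(28.356959077828833)), (np.float64(0.078936460646353), np.float64(28.89218091740092))]
[ 230  156   42   46 1027] [250.5628 179.9036]
((252.90000915527344, 184.3000030517578), (24.59674644470215, 21.913463592529297), 63.43495178222656)
[[0.5056 0.1882]
 [0.526  0.1983]
 [0.5371 0.1754]
 [0.5165 0.1649]] [np.float64(0.025671470112788315), np.float64(0.022791321070457865), np.float64(0.025464130356836985), np.float64(0.023196120651026907)] centre [0.5213 0.1818 0.055 ]
yaw 24.948598905389957
```

Call:
step_arm --increments '[0.088, -0.126, 0, 0, 0, 0, 0.3, 0, 0, 0.18, 0, 0, -0.0265, 0.3, 0, 0, 0.18, 0, 0, -0.0265, 0.3, 0, 0, 0.18, 0, 0, -0.0265, 0.3, 0, 0, 0.12, 0, 0, 0, 0.3, 0, 0, 0.11, 0, 0, 0, 0.3, 0, 0, 0, 0, 0, 0, 0.3, 0, 0, 0, 0, 0, 0, 0.3]'

```text
t: 2.88
tool_pos: [0.5192, 0.1915, 0.2131]
tcp_rot: [1.605, 2.7, 0.001]
contact_force: [0.1, -0.7, 0.7]
width: 0.06
grip_force: 0.0
```

```bash
python3 - <<'E'
from h import *
s=get_state();r=R.from_rotvec(s["tcp_rot"]).as_matrix();print(s["tool_pos"],r.round(3),s["tool_pos"]+.171*r[:,2],s["contact_force"])
W=camera_model("wrist");im=capture("wrist");o=im[:,:,::-1].copy()
for z in(0.04,): 
  p=proj(W,s["tool_pos"]+.171*r[:,2])[0];cv2.drawMarker(o,tuple(int(v) for v in p),(0,255,0),1,8)
cv2.imwrite("pics/w3.png",o)
E
```

```text
[0.51917535 0.1914706  0.21311143] [[-0.478  0.878  0.001]
 [ 0.878  0.478  0.   ]
 [-0.     0.001 -1.   ]] [0.51940281 0.1914998  0.04211159] [ 0.09750696 -0.74098498  0.73063876]
```

View pics/w3.png

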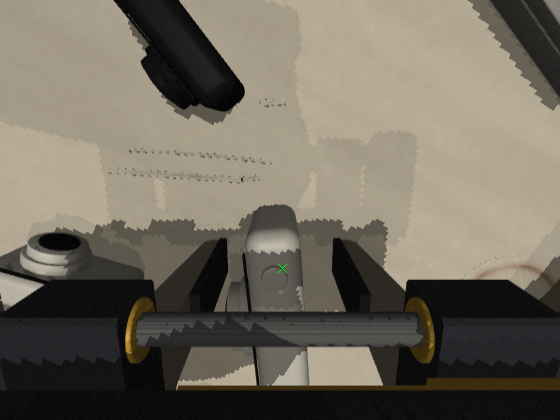

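Call:
step_arm --increments '[0, 0, 0, 0, 0, 0, -1, 0, 0, 0, 0, 0, 0, -1, 0, 0, 0, 0, 0, 0, -1, 0, 0, 0, 0, 0, 0, -1]'

```text
t: 3.42
tool_pos: [0.5185, 0.192, 0.2124]
tcp_rot: [-1.604, -2.701, 0.0]
contact_force: [-0.9, 0.4, 1.8]
width: 0.0264
grip_force: 29.3
```

```bash
python3 - <<'E'
from h import *
s=get_state();r=R.from_rotvec(s["tcp_rot"]).as_matrix();print(s["tool_pos"],s["width"],s["grip_force"])
W=camera_model("wrist");g=s["tool_pos"]+.171*r[:,2]
for z in(0,.015,.03,.045,.06): print(z,proj(W,[g[0]+.023*r[0,0],g[1]+.023*r[1,0],z])[0], onz(W,(275,206),z)@r[:,0]-g@r[:,0]+0*z)
im=capture("wrist");cv2.imwrite("pics/w4.png",im[:,:,::-1])
print([tuple(im[y,275]) for y in range(190,290,6)])
E
```

```text
[0.51845182 0.19199607 0.21236881] 0.026366986218778067 29.33661013841629
0 [281.75919689 204.97014077] 0.022350530879472696
0.015 [281.94480226 211.15797256] 0.02602812871046794
0.03 [282.16252965 218.41670893] 0.02970572654146318
0.045 [282.42150785 227.05069159] 0.033383324372458424
0.06 [282.73468674 237.4916516 ] 0.03706092220345368
[(np.uint8(173), np.uint8(163), np.uint8(144)), (np.uint8(172), np.uint8(163), np.uint8(141)), (np.uint8(171), np.uint8(162), np.uint8(141)), (np.uint8(68), np.uint8(66), np.uint8(60)), (np.uint8(72), np.uint8(67), np.uint8(61)), (np.uint8(72), np.uint8(70), np.uint8(64)), (np.uint8(74), np.uint8(71), np.uint8(65)), (np.uint8(102), np.uint8(99), np.uint8(89)), (np.uint8(150), np.uint8(145), np.uint8(133)), (np.uint8(180), np.uint8(175), np.uint8(162)), (np.uint8(197), np.uint8(190), np.uint8(174)), (np.uint8(100), np.uint8(98), np.uint8(89)), (np.uint8(99), np.uint8(97), np.uint8(89)), (np.uint8(87), np.uint8(83), np.uint8(77)), (np.uint8(104), np.uint8(102), np.uint8(95)), (np.uint8(99), np.uint8(96), np.uint8(88)), (np.uint8(97), np.uint8(93), np.uint8(86))]
```

```bash
cat >> h.py <<'E'
O=np.array([.5535,-.1377,.0595]);PSI=6.0
def tool_at(c,th=0): # grasp point at cradle coords (mm) -> TCP pose; tool x=cradle y, y=cradle x, z=-cradle z
    C=Rc(PSI);Rt=C@np.array([[0,1,0],[1,0,0],[0,0,-1.]]).astype(float)
    return O+C@(np.array(c)/1e3)-.171*Rt[:,2],Rt
def incs(p0,R0,p1,R1,n):
    rv=R.from_matrix(R0.T@R1).as_rotvec();q=R0.copy();out=[]
    for i in range(n):
        out.append(np.r_[q.T@(p1-p0)/n/.25,rv/n/(2*np.pi)]);q=q@R.from_rotvec(rv/n).as_matrix()
    return np.array(out)
def cur():
    s=get_state();return np.array(s["tool_pos"]),R.from_rotvec(s["tcp_rot"]).as_matrix()
def incradle(): # grasp point now in cradle mm
    p,r=cur();C=Rc(PSI);return C.T@(p+.171*r[:,2]-O)*1e3, np.degrees(R.from_matrix(tool_at([0,0,0])[1].T@r).as_rotvec())
E
python3 - <<'E'
from h import *
np.set_printoptions(precision=4,suppress=True)
p,r=cur();p=p+[0,0,.14];h,Rh=tool_at([0,24,120]);print(p,h);print(incs(p,r,h,Rh,8))
E
```

```text
[0.5185 0.192  0.3524] [ 0.4063 -0.129   0.3115]
[[-0.1141 -0.1261  0.0205 -0.0103 -0.0021  0.0077]
 [-0.1198 -0.1216  0.014  -0.0103 -0.0021  0.0077]
 [-0.1254 -0.1164  0.0079 -0.0103 -0.0021  0.0077]
 [-0.1308 -0.1105  0.0022 -0.0103 -0.0021  0.0077]
 [-0.136  -0.1041 -0.003  -0.0103 -0.0021  0.0077]
 [-0.1409 -0.097  -0.0077 -0.0103 -0.0021  0.0077]
 [-0.1455 -0.0895 -0.0119 -0.0103 -0.0021  0.0077]
 [-0.1498 -0.0815 -0.0155 -0.0103 -0.0021  0.0077]]
```

Call:
step_arm --increments '[0, 0, -0.14, 0, 0, 0, -1, 0, 0, -0.14, 0, 0, 0, -1, 0, 0, -0.14, 0, 0, 0, -1, 0, 0, -0.14, 0, 0, 0, -1, 0, 0, 0, 0, 0, 0, -1]'

```text
t: 4.1
tool_pos: [0.5191, 0.1923, 0.3544]
tcp_rot: [1.602, 2.699, 0.006]
contact_force: [-0.0, 0.0, -2.1]
width: 0.0259
grip_force: 29.4
```

Call:
step_arm --increments '[-0.114, -0.126, 0.02, -0.0103, -0.0021, 0.0077, -1, -0.12, -0.122, 0.014, -0.0103, -0.0021, 0.0077, -1, -0.125, -0.116, 0.008, -0.0103, -0.0021, 0.0077, -1, -0.131, -0.11, 0.002, -0.0103, -0.0021, 0.0077, -1, -0.136, -0.104, -0.003, -0.0103, -0.0021, 0.0077, -1, -0.141, -0.097, -0.008, -0.0103, -0.0021, 0.0077, -1, -0.145, -0.09, -0.012, -0.0103, -0.0021, 0.0077, -1, -0.15, -0.081, -0.016, -0.0103, -0.0021, 0.0077, -1]'

```text
t: 5.1
tool_pos: [0.4086, -0.1192, 0.3109]
tcp_rot: [1.833, 2.058, 0.531]
contact_force: [0.4, 0.9, -1.9]
width: 0.0263
grip_force: 29.4
```

Call:
step_arm --increments '[0, 0, 0, 0, 0, 0, -1, 0, 0, 0, 0, 0, 0, -1]'

```text
t: 5.35
tool_pos: [0.41, -0.1179, 0.3117]
tcp_rot: [1.831, 2.061, 0.531]
contact_force: [-0.2, 0.0, -1.2]
width: 0.0258
grip_force: 29.3
```

```bash
python3 - <<'E'
from h import *
np.set_printoptions(precision=4,suppress=True)
print(incradle(),cur()[0]);p,r=cur();h,Rh=tool_at([0,24,80]);print(incs(p,r,h,Rh,2))
E
```

```text
(array([  1.1099,  35.6685, 117.7445]), array([ 1.0582,  0.3375, -0.6616])) [ 0.41   -0.1179  0.3117]
[[-0.0217 -0.0074  0.0754 -0.0015 -0.0005  0.0009]
 [-0.0215 -0.008   0.0754 -0.0015 -0.0005  0.0009]]
```

Call:
step_arm --increments '[-0.022, -0.007, 0.075, -0.0015, -0.0005, 0.0009, -1, -0.022, -0.008, 0.075, -0.0015, -0.0005, 0.0009, -1, 0, 0, 0, 0, 0, 0, -1, 0, 0, 0, 0, 0, 0, -1]'

```text
t: 5.85
tool_pos: [0.4224, -0.122, 0.2883]
tcp_rot: [1.827, 2.05, 0.552]
contact_force: [0.8, 0.6, -2.1]
width: 0.0265
grip_force: 29.3
```

```bash
python3 - <<'E'
from h import *
np.set_printoptions(precision=4,suppress=True)
print(incradle())
c,_=incradle();W=camera_model("wrist");S,D=camera_model("scene"),camera_model("side")
a,b,w=capture("scene"),capture("side"),capture("wrist")
cc=c-[0,24,11.4]
def P(m,X): return proj(m,Rc(PSI)@(np.array(X)/1e3)+O)[0]
def draw(o,m,off,s):
    for dx in(-13,13):
        for dy in(-47,47):
            for dz in(-30,30):
                q=(P(m,cc+[dx,dy,dz])-off+.5)*s;cv2.drawMarker(o,tuple(int(v) for v in q),(0,255,0),1,7)
    for X in([22,51,26],[-22,51,26],[22,-51,25],[-22,-51,25],[17,40,12],[17,-40,12],[-17,42,24],[-17,-42,24],[50,75,0],[50,-125,0],[-50,-125,0],[-50,75,0]):
        q=(P(m,X)-off+.5)*s;cv2.drawMarker(o,tuple(int(v) for v in q),(255,0,255),0,7)
def crop(im,m,x,y,wd,ht,s):
    o=cv2.resize(im[y:y+ht,x:x+wd][:,:,::-1],None,fx=s,fy=s,interpolation=2).copy();draw(o,m,np.array([x,y]),s);return o
A=crop(a,S,275,130,130,130,3);B=crop(b,D,205,185,130,130,3)
w2=crop(w,W,90,0,390,280,2)
cv2.imwrite("pics/p1.png",np.hstack([A,B]));cv2.imwrite("pics/p2.png",w2)
E
```

```text
(array([ 2.4744, 31.1346, 91.5396]), array([ 0.1412,  0.5964, -0.4199]))
```

View pics/p1.png

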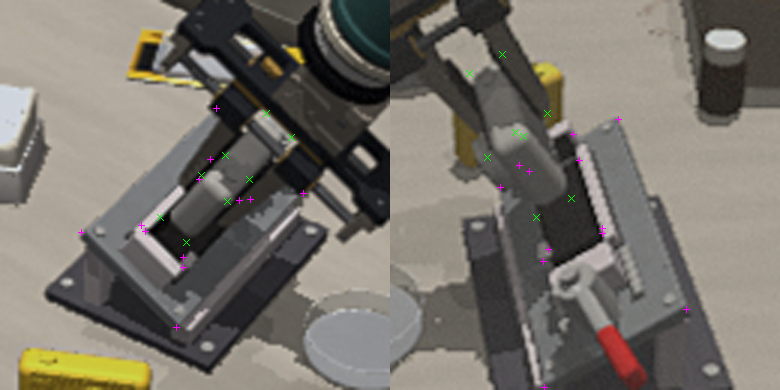

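```bash
cat > go.py <<'E'
from h import *
import sys
np.set_printoptions(precision=4,suppress=True)
t=[float(v) for v in sys.argv[1:4]];n=int(sys.argv[4])
c,a=incradle();s=get_state();print("cradle",c,a,"q",np.round(s["q"],2),"F cradle",Rc(PSI).T@np.array(s["contact_force"]),s["width"],s["grip_force"])
p,r=cur();h,Rh=tool_at(t);print(incs(p,r,h,Rh,n))
E
python3 go.py 0 24 60 2
```

```text
cradle [ 2.4068 29.426  91.9972] [ 0.0833  0.4868 -0.264 ] q [ 0.48  0.26 -0.24  2.33 -1.05  0.15  1.4 ] F cradle [-1.0313  0.3474 -1.7603] 0.025897261320823525 29.346161484718323
[[-0.0085 -0.0053  0.0639 -0.0001 -0.0007  0.0004]
 [-0.0082 -0.0053  0.064  -0.0001 -0.0007  0.0004]]
```

Call:
step_arm --increments '[-0.012, -0.007, 0.06, 0, -0.0007, 0.0004, -1, -0.012, -0.007, 0.05, 0, -0.0007, 0.0004, -1, 0, 0, 0, 0, 0, 0, -1]'

```text
t: 6.38
tool_pos: [0.4364, -0.1314, 0.2689]
tcp_rot: [1.847, 2.039, 0.542]
contact_force: [-0.1, 0.6, -0.9]
width: 0.0263
grip_force: 29.3
```

```bash
python3 go.py 0 24 55 2
```

```text
cradle [ 2.7465 19.173  68.2567] [0.5798 0.2092 0.381 ] q [ 0.41  0.32 -0.15  2.31 -1.29  0.15  1.63] F cradle [-0.4356  0.5636 -0.7405] 0.026271713397769403 29.346601366996765
[[ 0.0108 -0.0088  0.0266 -0.0008 -0.0003 -0.0005]
 [ 0.0108 -0.0089  0.0266 -0.0008 -0.0003 -0.0005]]
```

Call:
step_arm --increments '[0.011, -0.009, 0.025, -0.0008, -0.0003, -0.0005, -1, 0.008, -0.009, 0.02, -0.0008, -0.0003, -0.0005, -1, 0, 0, 0, 0, 0, 0, -1]'

```text
t: 6.75
tool_pos: [0.4412, -0.1297, 0.2665]
tcp_rot: [1.837, 2.051, 0.539]
contact_force: [-1.0, 0.7, -1.5]
width: 0.0262
grip_force: 29.3
```

```bash
python3 go.py 0 24 55 1
```

```text
cradle [ 5.3069 20.799  63.6984] [ 0.7357  0.3696 -0.2172] q [ 0.39  0.33 -0.14  2.3  -1.29  0.15  1.64] F cradle [-1.5555  0.8067 -0.8805] 0.026238065246680837 29.346391260623932
[[ 0.0171 -0.0295  0.0352 -0.002  -0.001   0.0006]]
```

```bash
cat > kin.py <<'E'
from h import *
from scipy.optimize import least_squares
import itertools
np.set_printoptions(precision=4,suppress=True)
s=get_state();q1=np.array(s["q"]);R1=R.from_rotvec(s["tcp_rot"]).as_matrix();p1=np.array(s["tool_pos"])
q0=np.array([-0.043,0.468,-0.012,1.603,0.006,1.071,-0.056]);R0=np.array([[0,1,0],[1,0,0],[0,0,-1.]]);p0=np.array([.65,0,.405])
data=[(q0,R0,p0),(q1,R1,p1),
 (np.array([.48,.26,-.24,2.33,-1.05,.15,1.40]),None,np.array([0.4224,-0.1220,0.2883])),(np.array([.41,.32,-.15,2.31,-1.29,.15,1.63]),None,np.array([0.4364,-0.1314,0.2689]))]
def rots(q,sg): # frames after each joint
    M=np.eye(3);out=[]
    for i in range(7):
        M=M@R.from_euler("ZYZYZYZ"[i],sg[i]*q[i]).as_matrix();out.append(M)
    return out
for sg in itertools.product([1,-1],repeat=4):
    sg=(1,1,sg[0],sg[1],sg[2],1 if sg[3]>0 else -1,1)
    A=rots(q0,sg)[-1];B=rots(q1,sg)[-1]
    for s7 in(1,-1):
        sg7=sg[:6]+(s7,);A=rots(q0,sg7)[-1];B=rots(q1,sg7)[-1]
        # constant tool offset: A^T R0 == B^T R1
        e=np.degrees(R.from_matrix((A.T@R0).T@(B.T@R1)).magnitude())
        if e<4:print(sg7,e,A.T@R0)
E
python3 kin.py
```

```bash
cat >> kin.py <<'E'
res=[]
for sg in itertools.product([1,-1],repeat=7):
    A=rots(q0,sg)[-1];B=rots(q1,sg)[-1];res.append((np.degrees(R.from_matrix((A.T@R0).T@(B.T@R1)).magnitude()),sg))
print(sorted(res)[:4]);print(q1,R1)
E
python3 kin.py
```

```text
[(np.float64(0.040675027411276016), (-1, 1, -1, 1, -1, 1, -1)), (np.float64(4.749339046126048), (1, 1, -1, 1, 1, 1, 1)), (np.float64(12.717630143173366), (1, 1, 1, 1, 1, 1, 1)), (np.float64(14.42163914616973), (-1, 1, 1, 1, -1, 1, -1))]
[ 0.3909  0.328  -0.1367  2.2984 -1.2907  0.1488  1.6352] [[-0.111   0.8672  0.4855]
 [ 0.9938  0.095   0.0575]
 [ 0.0037  0.4888 -0.8724]]
```

```bash
cat > kin2.py <<'E'
from kin import *
SG=(-1,1,-1,1,-1,1,-1)
def cols(q):
    r=rots(q,SG);return np.c_[np.array([0,0,1.]),r[1][:,2],r[3][:,2],r[5][:,2]],r[6]
A=np.vstack([cols(d[0])[0] for d in data]);b=np.concatenate([d[2] for d in data])
wt=np.repeat([1,1,.3,.3],3)
L=np.linalg.lstsq(A*wt[:,None],b*wt,rcond=None)[0]
if __name__=="__main__": print("L",L,(A@L-b)*1e3)
TO=rots(q1,SG)[-1].T@R1
lo=np.array([-2.53,-.31,-1.57,.28,-1.29,.15,-2.92])+.03;hi=np.array([2.53,2.02,1.55,2.44,4.43,1.84,2.92])-.03
def ik(p,Rt,seeds=40,near=None):
    best=[]
    rng=np.random.default_rng(0)
    for k in range(seeds):
        x0=near if (near is not None and k==0) else rng.uniform(lo,hi)
        f=lambda q:np.r_[(cols(q)[0]@L-p)*10,R.from_matrix((cols(q)[1]@TO).T@Rt).as_rotvec()*2]
        r=least_squares(f,np.clip(x0,lo+1e-3,hi-1e-3),bounds=(lo,hi),max_nfev=150)
        best.append((r.cost,r.x))
    return sorted(best,key=lambda v:v[0])
if __name__=="__main__":
  for flip in(0,1):
    h,Rh=tool_at([-4,24,41.4])
    if flip:Rh=Rh@np.diag([-1,-1,1.])
    for c,x in ik(h,Rh,30)[:6]:print(flip,c,x)
    h,Rh=tool_at([-4,24,100]); 
    if flip:Rh=Rh@np.diag([-1,-1,1.])
    print("hover",[(round(c,5),x) for c,x in ik(h,Rh,20)[:3]])
E
python3 kin2.py
```

```text
[(np.float64(0.040675027411276016), (-1, 1, -1, 1, -1, 1, -1)), (np.float64(4.749339046126048), (1, 1, -1, 1, 1, 1, 1)), (np.float64(12.717630143173366), (1, 1, 1, 1, 1, 1, 1)), (np.float64(14.42163914616973), (-1, 1, 1, 1, -1, 1, -1))]
[ 0.3909  0.328  -0.1367  2.2984 -1.2907  0.1488  1.6352] [[-0.111   0.8672  0.4855]
 [ 0.9938  0.095   0.0575]
 [ 0.0037  0.4888 -0.8724]]
L [0.1407 0.6177 0.4321 0.0881] [  6.9418  33.4658  -8.2881  -3.479   19.5653   7.1359 -10.6556  19.8616
   7.189   -5.6689  19.942    5.6132]
0 4.2093451447987165e-22 [ 0.9389  0.5322 -0.8776  2.3149  1.803   0.2371 -1.4033]
0 5.414727639420856e-18 [ 0.8908  0.5057 -0.7994  2.3149  1.8626  0.1879 -1.4658]
0 8.629621589615021e-17 [ 0.8828  0.5018 -0.7868  2.3149  1.8748  0.1804 -1.4784]
0 5.689020485549511e-16 [ 0.9037  0.5123 -0.82    2.3149  1.8446  0.2004 -1.447 ]
0 1.5176039308995811e-13 [ 1.1744  0.9281 -1.5008  2.3149  1.6557  0.843  -1.2183]
0 1.5032145710477854e-08 [ 1.0885  0.6713 -1.168   2.3149  1.6964  0.4664 -1.2831]
hover [(np.float64(0.0), array([ 0.3546,  0.2704, -0.0108,  2.3175, -1.2443,  0.2284,
[... 270 characters left out ...]
1.6659]
1 3.2077914308980202e-18 [ 0.8904  0.5055 -0.7987  2.3149  1.8633  0.1875  1.675 ]
1 2.3786452049858214e-16 [ 0.8851  0.5029 -0.7904  2.3149  1.8713  0.1825  1.6668]
1 1.0154796994097081e-15 [ 0.883   0.5019 -0.7871  2.3149  1.8745  0.1806  1.6635]
1 9.382637864370619e-09 [ 1.1212  0.7273 -1.2543  2.3149  1.6812  0.5515  1.8789]
1 4.945279834217743e-07 [ 0.8822  0.5016 -0.7858  2.3151  1.8793  0.1801  1.6586]
hover [(np.float64(0.0), array([ 1.1158,  0.4289, -1.037 ,  2.3175,  1.2308,  0.2197,  2.2954])), (np.float64(0.0), array([ 1.0794,  0.4056, -0.9756,  2.3175,  1.1588,  0.183 ,  2.3678])), (np.float64(0.0), array([ 1.1826,  0.487 , -1.1636,  2.3175,  1.3317,  0.3091,  2.1936]))]
```

```bash
python3 - <<'E'
from kin2 import *
import itertools
names=["h","y0","a","y1","x3","b","y3","d","x5","y5"]
def full(q):
    r=rots(q,SG);z=np.array([0,0,1.]);return np.c_[z,r[0][:,1],r[1][:,2],r[2][:,1],r[3][:,0],r[3][:,2],r[3][:,1],r[5][:,2],r[5][:,0],r[5][:,1]]
A=np.vstack([full(d[0]) for d in data])
base=[0,2,5,7]
out=[]
for k in(1,2):
  for ex in itertools.combinations([1,3,4,6,8,9],k):
    c=base+list(ex);l=np.linalg.lstsq(A[:,c]*wt[:,None],b*wt,rcond=None)[0];e=(A[:,c]@l-b)*1e3*wt
    out.append((np.sqrt((e**2).mean()),[names[i] for i in c],l.round(4)))
for o in sorted(out,key=lambda v:v[0])[:8]:print(o)
E
```

```text
[(np.float64(0.040675027411276016), (-1, 1, -1, 1, -1, 1, -1)), (np.float64(4.749339046126048), (1, 1, -1, 1, 1, 1, 1)), (np.float64(12.717630143173366), (1, 1, 1, 1, 1, 1, 1)), (np.float64(14.42163914616973), (-1, 1, 1, 1, -1, 1, -1))]
[ 0.3909  0.328  -0.1367  2.2984 -1.2907  0.1488  1.6352] [[-0.111   0.8672  0.4855]
 [ 0.9938  0.095   0.0575]
 [ 0.0037  0.4888 -0.8724]]
(np.float64(0.25679308866677963), ['h', 'a', 'b', 'd', 'y1', 'x5'], array([ 0.2818,  0.5337,  0.4694,  0.1278, -0.0335,  0.0035]))
(np.float64(0.25679308866677963), ['h', 'a', 'b', 'd', 'y3', 'x5'], array([ 0.2818,  0.5337,  0.4694,  0.1278, -0.0335,  0.0035]))
(np.float64(0.2671156545109959), ['h', 'a', 'b', 'd', 'y1', 'y5'], array([ 0.292 ,  0.5293,  0.4677,  0.135 , -0.0309, -0.0026]))
(np.float64(0.2671156545109959), ['h', 'a', 'b', 'd', 'y3', 'y5'], array([ 0.292 ,  0.5293,  0.4677,  0.135 , -0.0309, -0.0026]))
(np.float64(0.28697826327910386), ['h', 'a', 'b', 'd', 'y0', 'y1'], array([ 0.3098,  0.5178,  0.4738,  0.1397, -0.0271, -0.0064]))
(np.float64(0.28697826327910386), ['h', 'a', 'b', 'd', 'y0', 'y3'], array([ 0.3098,  0.5178,  0.4738,  0.1397, -0.0271, -0.0064]))
(np.float64(0.29976632835712885), ['h', 'a', 'b', 'd', 'y0', 'x5'], array([ 0.3152,  0.515 ,  0.4748,  0.1421, -0.0336, -0.0005]))
(np.float64(0.30354343151502117), ['h', 'a', 'b', 'd', 'y0', 'x3'], array([ 0.3102,  0.5173,  0.4737,  0.1404, -0.0336, -0.0008]))
```

```bash
sed -i 's/^print.*$//' kin.py; cat > kin3.py <<'E'
from kin2 import *
LL=np.array([.3098,-.0271,.5178,-.0064,.4738,.1397])
def fk(q):
    r=rots(q,SG);return np.c_[[0,0,1.],r[0][:,1],r[1][:,2],r[2][:,1],r[3][:,2],r[5][:,2]]@LL, r[6]@TO
def err(q,p,Rt):
    a,b=fk(q);return np.r_[(p-a),R.from_matrix(b.T@Rt).as_rotvec()*.3]
def ik(p,Rt,x0):
    r=least_squares(lambda q:err(q,p,Rt)*10,np.clip(x0,lo+1e-3,hi-1e-3),bounds=(lo,hi),max_nfev=200);return r.cost,r.x
E
python3 - <<'E'
from kin3 import *
for d in data:print((fk(d[0])[0]-d[2])*1e3)
rng=np.random.default_rng(1)
for t in([-4,24,41.4],[-4,24,80],[-4,24,120]):
    h,Rh=tool_at(t);print(t,h)
    print("near",ik(h,Rh,q1))
    S=[ik(h,Rh,rng.uniform(lo,hi)) for k in range(60)];ok=[x for c,x in S if c<1e-8];print(len(ok))
    for x in sorted(ok,key=lambda v:v[4])[::max(1,len(ok)//6)]:print(x)
E
```

```text
[-0.0861  0.1408 -0.0336]
[ 0.1967 -0.23    0.1247]
[-0.1722  1.4923 -0.7896]
[-1.7644  0.7217 -1.7758]
[-4, 24, 41.4] [ 0.4419 -0.1253  0.2414]
near (np.float64(0.021213219416332738), array([ 0.3171,  0.3623, -0.0572,  2.2888, -1.2576,  0.1802,  1.5946]))
22
[ 1.1444  0.6668 -1.0563  2.2743  1.6667  0.3497 -1.1292]
[ 1.021   0.566  -0.8897  2.2796  1.6883  0.2211 -1.205 ]
[ 0.9977  0.5515 -0.8599  2.2806  1.6975  0.2014 -1.2226]
[ 0.9911  0.5476 -0.8516  2.2809  1.7005  0.1961 -1.2279]
[ 0.9785  0.5404 -0.8357  2.2815  1.7068  0.1861 -1.2385]
[ 0.9734  0.5376 -0.8294  2.2817  1.7095  0.1822 -1.2429]
[ 0.9719  0.5368 -0.8276  2.2818  1.7104  0.181  -1.2442]
[-0.7839  1.2066  1.5168  2.3714  4.4     1.3546  1.7876]
[-4, 24, 80] [ 0.4227 -0.1273  0.2749]
near (np.float64(0.001452751320880257), array([ 0.3399,  0.2757, -0.0688,  2.3347, -1.2585,  0.18  ,  1.5967]))
17
[ 1.1095  0.4645 -0.9518  2.3021  1.2735  0.1801 -0.8138]
[ 1.1123  0.4662 -0.9554  2.302   1.2772  0.1822 -0.8167]
[ 1.1488  0.4906 -1.0027  2.3005  1.3219  0.2124 -0.8498]
[ 1.2035  0.5345 -1.0767  2.2984  1.3792  0.2657
[... 162 characters left out ...]
5603  0.6334 -0.9376]
[ 1.4094  0.97   -1.4868  2.2917  1.5978  0.7562 -0.9309]
[ 1.4169  1.0476 -1.5354  2.2915  1.6218  0.841  -0.9236]
[-4, 24, 120] [ 0.4028 -0.1294  0.3095]
near (np.float64(0.00025520240606514164), array([ 0.4234,  0.1812, -0.1346,  2.3587, -1.0157,  0.2071,  1.3636]))
28
[-0.2772  0.1844  0.6321  2.3933 -1.258   0.3326  1.5861]
[-0.0285  0.1697  0.3534  2.3809 -1.1768  0.2814  1.5077]
[ 0.5719  0.1907 -0.2965  2.3476 -0.849   0.1871  1.2043]
[ 1.255   0.3679 -1.0647  2.3157  0.7055  0.1876 -0.2602]
[ 1.3038  0.4026 -1.1289  2.3141  0.8545  0.2177 -0.396 ]
[ 1.4466  0.589  -1.3584  2.3098  1.2362  0.4058 -0.7146]
[ 1.4934  0.758  -1.4899  2.3087  1.3793  0.5863 -0.8048]
```

```bash
cat > sim.py <<'E'
from kin3 import *
LO=np.array([-2.53,-.31,-1.57,.28,-1.29,.15,-2.92]);HI=np.array([2.53,2.02,1.55,2.44,4.43,1.84,2.92])
def jac(q):
    p,Rt=fk(q);J=np.zeros((6,7))
    for i in range(7):
        d=q.copy();d[i]+=1e-5;a,b=fk(d);J[:3,i]=(a-p)/1e-5;J[3:,i]=R.from_matrix(b@Rt.T).as_rotvec()/1e-5
    return J,p,Rt
def track(q,p1,R1,n=4,lam=.02):
    # p,R moves from current FK toward goal in n substeps, clamped min-norm steps
    for k in range(n):
        J,p,Rt=jac(q);e=np.r_[(p1-p),R.from_matrix(R1@Rt.T).as_rotvec()]/(n-k)
        act=np.ones(7,bool)
        for _ in range(4):
            Ja=J[:,act];dq=np.zeros(7);dq[act]=Ja.T@np.linalg.solve(Ja@Ja.T+lam**2*np.eye(6),e)
            bad=act&((q+dq<LO)|(q+dq>HI))
            if not bad.any():break
            act&=~bad
        q=np.clip(q+dq,LO,HI)
    return q
def run(q,rows,p=None,Rt=None):
    if p is None:p,Rt=fk(q)
    for r in rows:
        p=p+Rt@np.array(r[:3])*.25;Rt=Rt@R.from_rotvec(np.array(r[3:6])*2*np.pi).as_matrix();q=track(q,p,Rt)
    return q,p,Rt
E
cat > simtest.py <<'E'
from sim import *
q=q0.copy()
z=[0]*3
rows=[[-.2,-.13,0]+z]*3+[[.22,-.005,0]+z]*5+[[.18,0,0]+z]+[[.088,-.126,0]+z]+[[0,0,.18,0,0,-.0265]]*3+[[0,0,.12]+z,[0,0,.11]+z]+[[0,0,-.14]+z]*4
q,p,Rt=run(q,rows);print("lift",q,p)
rows=np.array([[-0.114,-0.126,0.02,-0.0103,-0.0021,0.0077],[-0.12,-0.122,0.014,-0.0103,-0.0021,0.0077],[-0.125,-0.116,0.008,-0.0103,-0.0021,0.0077],[-0.131,-0.11,0.002,-0.0103,-0.0021,0.0077],[-0.136,-0.104,-0.003,-0.0103,-0.0021,0.0077],[-0.141,-0.097,-0.008,-0.0103,-0.0021,0.0077],[-0.145,-0.09,-0.012,-0.0103,-0.0021,0.0077],[-0.15,-0.081,-0.016,-0.0103,-0.0021,0.0077]])
for r in rows:
    q,p,Rt=run(q,[r],p,Rt);print(q,(fk(q)[0]-p)*1e3)
E
python3 simtest.py
```

```text
lift [-0.2288  0.3764 -0.2324  1.8884  0.1088  0.8893 -0.0141] [0.5145 0.1921 0.3525]
[-0.18    0.3257 -0.2139  1.9756  0.106   0.7845 -0.0018] [-0.086   0.0679  0.024 ]
[-0.1255  0.2802 -0.1948  2.0562  0.0974  0.6809  0.022 ] [-0.0929  0.0793  0.0289]
[-0.0635  0.2409 -0.1768  2.129   0.0788  0.5789  0.0616] [-0.0955  0.0873  0.0328]
[ 0.0117  0.2087 -0.1639  2.1934  0.0417  0.4794  0.1266] [-0.096   0.0959  0.0346]
[ 0.1089  0.1853 -0.1652  2.2487 -0.0278  0.3835  0.2312] [-0.0874  0.1116  0.0374]
[ 0.2477  0.1733 -0.2014  2.2927 -0.1511  0.2954  0.3977] [-0.0543  0.1599  0.0579]
[ 0.4638  0.1775 -0.3115  2.3228 -0.3455  0.2205  0.645 ] [0.0533 0.2704 0.181 ]
[ 0.7869  0.209  -0.53    2.3358 -0.5751  0.1611  0.9433] [0.2444 0.3028 0.5339]
```

```bash
cat > plan.py <<'E'
from sim import *
def leg(q,p0,R0,p1,R1,n):
    mar=9
    for r in incs(p0,R0,p1,R1,n):
        q,p0,R0=run(q,[r],p0,R0);mar=min(mar,(np.minimum(q-LO,HI-q)).min())
    return q,p0,R0,mar
rng=np.random.default_rng(3);best=[]
p,r=fk(q1);up=p-.06*r[:,2];qa,p,r,_=leg(q1.copy(),p,r,up,r,3)
T,RT=tool_at([-1,24,41.4]);H,RH=tool_at([0,24,100])
import time;t0=time.time()
while time.time()-t0<200:
    w=np.array([rng.uniform(.4,.62),rng.uniform(-.35,.2),rng.uniform(.36,.5)])
    rv=rng.uniform([-.9,-.9,-1.2],[.9,.9,1.2]);Rw=R0@R.from_rotvec(rv).as_matrix()
    qb,pb,rb,m1=leg(qa,p,r,w,Rw,6)
    if np.linalg.norm(fk(qb)[0]-w)>.01 : continue
    qc,pc,rc,m2=leg(qb,pb,rb,H,RH,6)
    if qc[4]<.3: continue
    qd,pd,rd,m3=leg(qc,pc,rc,T,RT,3)
    e=np.linalg.norm(err(qd,T,RT));best.append((e,w,rv,m1,m2,m3,qb,qc,qd))
best.sort(key=lambda v:v[0]-.1*min(v[5],.1));print(len(best))
for b in best[:6]:
    print("e",b[0],"w",b[1],"rv",b[2],"m",b[3:6]);print(b[6],b[7],b[8],sep="\n")
E
python3 plan.py
```

```text
78
e 0.00018617076906215772 w [0.4555 0.074  0.4368] rv [-0.8884 -0.5743  0.9437] m (np.float64(0.004490907358810137), np.float64(0.017706693784970362), np.float64(0.15003423692402995))
[-1.6582  0.5418  1.5033  2.1816  0.6683  0.7462 -1.7461]
[ 1.3285  0.5633 -1.2275  2.2987  1.2827  0.3399 -0.7756]
[ 1.1278  0.6515 -1.0374  2.2691  1.6491  0.333  -1.1215]
e 0.00036948529731881867 w [0.4547 0.1725 0.4225] rv [-0.8557 -0.4952  0.5825] m (np.float64(0.008176523472299108), np.float64(0.017429995634528517), np.float64(0.08775621682356591))
[-1.7812  0.6748  1.5125  2.1508  0.4166  0.6112 -1.3581]
[ 1.2939  0.5187 -1.1723  2.3     1.2249  0.2908 -0.7348]
[ 1.0626  0.595  -0.9479  2.2717  1.6513  0.2617 -1.1536]
e 0.0008263980961186546 w [0.4569 0.1043 0.425 ] rv [-0.8173 -0.3137  1.1745] m (np.float64(0.010861566634700892), np.float64(0.002513228001077672), np.float64(0.026790953035124215))
[-1.6859  0.5191  1.5041  2.1631  0.4064  0.6911 -1.8025]
[ 1.264   0.4873 -1.1285  2.3006  1.1728  0.2565 -0.6949]
[ 0.9918  0.5468 -0.8559  2.2744  1.6626  0.1975 -1.192 ]
e 0.0010151116359583706 w 
[... 347 characters left out ...]
65336869 w [0.4966 0.0059 0.403 ] rv [-0.5099 -0.7086  0.7308] m (np.float64(0.00021548699195883536), np.float64(0.014185899806710395), np.float64(0.014185899806710395))
[-1.3487  0.84    1.5498  2.0975 -0.0481  0.7052 -0.6987]
[ 1.1611  0.3836 -0.9825  2.2981  0.7724  0.1642 -0.3361]
[ 0.9727  0.5354 -0.8317  2.275   1.6669  0.1818 -1.2029]
e 0.0010775469807506243 w [0.4511 0.0705 0.4521] rv [-0.8023 -0.6109  1.024 ] m (np.float64(0.005003848429996682), np.float64(0.014054946187201989), np.float64(0.014054946187201989))
[-1.6567  0.4352  1.4668  2.143   0.6701  0.9175 -1.7562]
[ 1.1609  0.3775 -0.9807  2.2977  0.7228  0.1641 -0.2879]
[ 0.9724  0.5352 -0.8313  2.275   1.6669  0.1815 -1.203 ]
```

```bash
nproc; cat > plan2.py <<'E'
from sim import *
import multiprocessing as mp,time
AX=[np.array([0,0,1.]),np.array([0,1.,0])]
def jac2(q):
    # geometric jacobian
    r=rots(q,SG);p,Rt=fk(q);pr=[np.eye(3)]+r[:-1]
    seg=[None]*7;o=np.array([0,0,LL[0]]);c=[o]
    # joint centres: 1,2 at base; 3,4 at after a ; 5,6 after b
    b1=o; b2=o+r[0][:,1]*LL[1]; e=b2+r[1][:,2]*LL[2]; e2=e+r[2][:,1]*LL[3]; w=e2+r[3][:,2]*LL[4]
    cs=[b1,b2,b2,e2,e2,w,w];J=np.zeros((6,7))
    for i in range(7):
        a=SG[i]*pr[i]@AX[i%2];J[:3,i]=np.cross(a,p-cs[i]);J[3:,i]=a
    return J,p,Rt
import sim;sim.jac=jac2
def leg(q,p0,R0,p1,R1,n):
    mar=9;mx=0
    for r in incs(p0,R0,p1,R1,n):
        qn,p0,R0=run(q,[r],p0,R0);mx=max(mx,abs(qn-q).max());q=qn;mar=min(mar,(np.minimum(q-LO,HI-q)).min())
    return q,p0,R0,mar,mx
T,RT=tool_at([-1,24,41.4]);H,RH=tool_at([0,24,100])
RD=np.array([[0,1,0],[1,0,0],[0,0,-1.]])
N=9
def work(seed):
    rng=np.random.default_rng(seed);out=[];t0=time.time()
    p,r=fk(q1);qa,p,r,*_=leg(q1.copy(),p,r,p-.06*r[:,2],r,3)
    while time.time()-t0<240:
        q,pp,rr=qa,p,r;W=[];M=9;X=0
        for k in range(rng.integers(1,4)):
            w=np.array([rng.uniform(.35,.6),rng.uniform(-.4,.25),rng.uniform(.36,.55)]);rv=rng.uniform([-.9,-.9,-1.2],[.9,.9,1.2])
            q,pp,rr,m,x=leg(q,pp,rr,w,RD@R.from_rotvec(rv).as_matrix(),N);W.append((w,rv,q));X=max(X,x)
            if np.linalg.norm(err(q,pp,rr))>.01 or X>.25:break
        else:
            q,pp,rr,m,x=leg(q,pp,rr,H,RH,N);X=max(X,x);qc=q
            if q[4]<.3 or X>.28:continue
            q,pp,rr,m,x=leg(q,pp,rr,T,RT,3);X=max(X,x)
            out.append((np.linalg.norm(err(q,T,RT))*20-min(m,.15)+max(0,X-.18),W,qc,q,m,X))
    return out
if __name__=="__main__":
    print(np.abs(jac(q1)[0]-jac2(q1)[0]).max())
    with mp.Pool() as P:o=sum(P.map(work,range(mp.cpu_count())),[])
    o.sort(key=lambda v:v[0]);print(len(o));import pickle;pickle.dump(o[:20],open("plan.pkl","wb"))
    for b in o[:4]:
        print(b[0],"m",b[4],"X",b[5]);[print(*w) for w in b[1]];print(b[2],b[3])
E
OMP_NUM_THREADS=1 python3 plan2.py
```

```text
4
2.6698724753804193e-06
7
0.09616266705496894 m 0.010971655622842552 X 0.26446408000008614
[ 0.3875 -0.2938  0.5376] [-0.6644 -0.2864  0.1573] [ 0.2724 -0.1067  0.3063  2.0671 -0.0765  0.4576  0.4805]
[0.485  0.2498 0.4952] [-0.8623 -0.5278 -0.9041] [ 0.1424  0.1898 -0.8984  1.9985  1.4206  0.7469 -0.7109]
[ 1.1783  0.4208 -1.0129  2.3028  0.9927  0.1868 -0.5427] [ 0.9681  0.5327 -0.8259  2.2752  1.6681  0.1781 -1.2056]
0.141489687974165 m 0.0004659695953301568 X 0.2968400783918038
[ 0.3548 -0.2246  0.5444] [-0.8243 -0.0727  0.6696] [ 0.5255 -0.2394 -0.0225  2.1822 -0.1255  0.3912 -0.1126]
[ 0.4437 -0.0017  0.3832] [ 0.6051 -0.8454  0.0033] [ 0.2527  0.4574 -0.6177  1.959   0.6987  1.8228 -0.6567]
[ 0.5342 -0.2761  0.3791] [-0.2722 -0.7799  0.0857] [ 0.6472  0.4103 -0.4552  1.9241  1.341   0.8767 -0.7802]
[ 1.1151  0.3846 -0.9336  2.3047  0.823   0.1505 -0.3892] [ 0.9617  0.529  -0.8178  2.2754  1.6694  0.1729 -1.2091]
0.18299227468092974 m 0.003635010698642527 X 0.3423124225893256
[ 0.3612 -0.0434  0.4115] [-0.6125 -0.3793 -0.723 ] [ 0.1839 -0.1733 -0.183   2.4328  0.4473  0.2043  0.34  ]
[ 0.4418 -0.2403  0.4287] [-0.5148 -0.6468 -0.3496] [ 0.541   0.082  -0.1876  2.181   1.2652  0.2847 -0.4081]
[ 1.1207  0.3815 -0.9379  2.3023  0.7827  0.1536 -0.3489] [ 0.9639  0.5303 -0.8206  2.2753  1.6689  0.1747 -1.2079]
0.1858172417688242 m 1.8216285015970612e-05 X 0.3404386360045035
[ 0.3616 -0.1777  0.4834] [-0.296   0.4638  0.9779] [ 0.1995 -0.1288  0.2985  2.1748 -0.5385  0.8647 -0.1927]
[ 0.3781 -0.1169  0.454 ] [-0.7706 -0.5599  1.0168] [ 0.3848 -0.0659 -0.4152  2.2809  1.1365  0.917  -1.8695]
[ 0.574  -0.0925  0.4898] [-0.2667 -0.4946  1.0575] [ 0.3317  0.3249 -0.441   1.6912  0.6926  1.315  -1.4162]
[ 1.1178  0.3784 -0.9345  2.3025  0.7716  0.15   -0.3396] [ 0.9611  0.5287 -0.8171  2.2754  1.6695  0.1725 -1.2094]
```

```bash
cat > feas.py <<'E'
from kin3 import *
lo[:]=np.array([-2.53,-.31,-1.57,.28,-1.29,.15,-2.92])+.004
def tgt(d,lift=0,y=24,back=0):
    C=Rc(PSI)@R.from_euler("Y",d,degrees=True).as_matrix();Rt=C@np.array([[0,1,0],[1,0,0],[0,0,-1.]])
    s,c=np.sin(np.radians(d)),np.cos(np.radians(d))
    g=np.array([9.5+back-13*c+41.4*s,y,.5+13*s+41.4*c+lift])/1e3
    return O+Rc(PSI)@g-.171*Rt[:,2],Rt
if __name__=="__main__":
  rng=np.random.default_rng(0)
  for d in(0,3,5,7,9,11):
    p,Rt=tgt(d);b=None
    for k in range(12):
        x0=q1+rng.normal(0,.25,7)*(k>0);x0[4]=min(x0[4],.3)
        c,x=ik(p,Rt,x0)
        if x[4]<.9 and (b is None or c<b[0]):b=(c,x)
    print(d,p,b[0],b[1],err(b[1],p,Rt)*[1e3]*1)
E
sed -i 's/err(b\[1\],p,Rt)\*\[1e3\]\*1/err(b[1],p,Rt)*1e3/' feas.py; python3 feas.py
```

```text
0 [ 0.4421 -0.1253  0.2421] 0.014850855418768285 [ 0.3688  0.3668 -0.118   2.2899 -1.286   0.154   1.628 ] [ -2.596    2.9633  -8.6476 -12.7908  -6.5659   0.0005]
3 [ 0.4515 -0.1243  0.248 ] 7.11666661162218e-05 [ 0.2644  0.3721 -0.0236  2.2831 -1.286   0.154   1.5988] [-0.1942  0.1823 -0.5962 -0.9023 -0.4275 -0.    ]
5 [ 0.4579 -0.1236  0.2517] 6.723510168874533e-16 [ 0.0101  0.3764  0.259   2.2754 -1.2404  0.2479  1.5174] [-0.  0. -0. -0. -0. -0.]
7 [ 0.4645 -0.1229  0.2551] 6.7971446418183635e-19 [ 0.1679  0.3715  0.0668  2.241  -0.8044  0.2107  1.0941] [-0.  0. -0. -0.  0. -0.]
9 [ 0.4712 -0.1222  0.2583] 3.110566037653404e-18 [ 0.1247  0.3741  0.1076  2.2181 -0.658   0.2522  0.9381] [-0. -0.  0.  0. -0.  0.]
11 [ 0.4779 -0.1215  0.2613] 8.944450805688071e-20 [-0.1555  0.3996  0.4304  2.2086 -0.8468  0.3593  1.0939] [-0.  0. -0. -0. -0. -0.]
```

```bash
cat > go2.py <<'E'
from feas import *
import sys
a=[float(v) for v in sys.argv[1:5]];n=int(sys.argv[5])   # d lift y back n
p,r=cur();h,Rh=tgt(*a);s=get_state();C=Rc(PSI)
hc=lambda p,r:C.T@(p+.171*r[:,2]-O)*1e3
print("now",hc(p,r),"pitch/roll/yaw err deg",np.degrees(R.from_matrix(Rh.T@r).as_rotvec()),"goal",hc(h,Rh));print("q",np.round(s["q"],2),"F",C.T@np.array(s["contact_force"]),s["width"],s["grip_force"],s["t"])
c,x=ik(h,Rh,np.array(s["q"]));print("ik",c,x)
print(incs(p,r,h,Rh,n))
E
python3 go2.py 7 30 24 -2 3
```

```text
now [ 5.3069 20.799  63.6984] pitch/roll/yaw err deg [-6.2643  0.3558 -0.2394] goal [-0.3577 24.     73.1757]
q [ 0.39  0.33 -0.14  2.3  -1.29  0.15  1.64] F [-1.5555  0.8067 -0.8805] 0.026238065246680837 29.346391260623932 6.75
ik 4.946612630732635e-19 [ 0.3216  0.3034 -0.0933  2.2552 -0.4743  0.229   0.7863]
[[ 0.0057  0.0172 -0.0111  0.0058 -0.0003  0.0002]
 [ 0.0057  0.0168 -0.0118  0.0058 -0.0003  0.0002]
 [ 0.0057  0.0163 -0.0124  0.0058 -0.0003  0.0002]]
```

Call:
step_arm --increments '[0.0057, 0.017, -0.011, 0.0058, -0.0003, 0.0002, -1, 0.0057, 0.017, -0.012, 0.0058, -0.0003, 0.0002, -1, 0.0057, 0.016, -0.012, 0.0058, -0.0003, 0.0002, -1, 0, 0, 0, 0, 0, 0, -1, 0, 0, 0, 0, 0, 0, -1]'

```text
t: 7.38
tool_pos: [0.4476, -0.1244, 0.2798]
tcp_rot: [1.9, 2.113, 0.431]
contact_force: [-0.1, 0.8, -2.4]
width: 0.0263
grip_force: 29.3
```

```bash
python3 go2.py 7 20 24 -3 2
```

```text
now [-0.7351 24.4408 73.0204] pitch/roll/yaw err deg [-0.0077  0.0583 -0.0713] goal [-1.3577 24.     63.1757]
q [ 0.01  0.3   0.27  2.28 -0.85  0.29  1.14] F [-1.2528  0.85   -2.087 ] 0.02628380366996668 29.34810519218445 7.375
ik 2.596270110208311e-05 [ 0.034   0.3249  0.2305  2.2672 -0.8686  0.2693  1.1544]
[[-0.0006  0.0012  0.0197  0.     -0.0001  0.0001]
 [-0.0005  0.0012  0.0197  0.     -0.0001  0.0001]]
```

```bash
python3 - <<'E'
from h import *
W=camera_model("wrist");S=camera_model("scene");D=camera_model("side");w=capture("wrist");a=capture("scene");b=capture("side");p,r=cur()
g=p+.171*r[:,2];Rk=np.c_[r[:,1],r[:,0],-r[:,2]];cc=g-Rk@[0,.024,.0114]
def crop(im,m,x,y,wd,ht,s):
    o=cv2.resize(im[y:y+ht,x:x+wd][:,:,::-1],None,fx=s,fy=s,interpolation=2).copy()
    def mk(X,c,t):
        q=(proj(m,X)[0]-[x,y]+.5)*s;cv2.drawMarker(o,tuple(int(round(v)) for v in q),c,t,9)
    for dx in(-13,13):
        for dy in(-47,47):
            for dz in(-30,30): mk(cc+Rk@np.array([dx,dy,dz])/1e3,(0,255,0),1)
    for X in([22,51,26],[-22,51,26],[22,-51,25],[-22,-51,25],[17,40,12],[17,-40,12],[-17,42,24],[-17,-42,24],[50,75,0],[50,-125,0],[-50,-125,0],[-50,75,0]): mk(Rc(PSI)@(np.array(X)/1e3)+O,(255,0,255),0)
    return o
w2=crop(w,W,130,60,310,225,1.6)
o=np.zeros((590,790,3),np.uint8);A=crop(a,S,290,140,110,110,3);B=crop(b,D,215,205,110,110,3)
o[:330,:330]=A;o[:330,340:670]=B;t=crop(w,W,150,120,300,105,2);o[335:335+t.shape[0],:t.shape[1]]=t
cv2.imwrite("pics/p3.png",o)
E
```

```text
(no output)
```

View pics/p3.png

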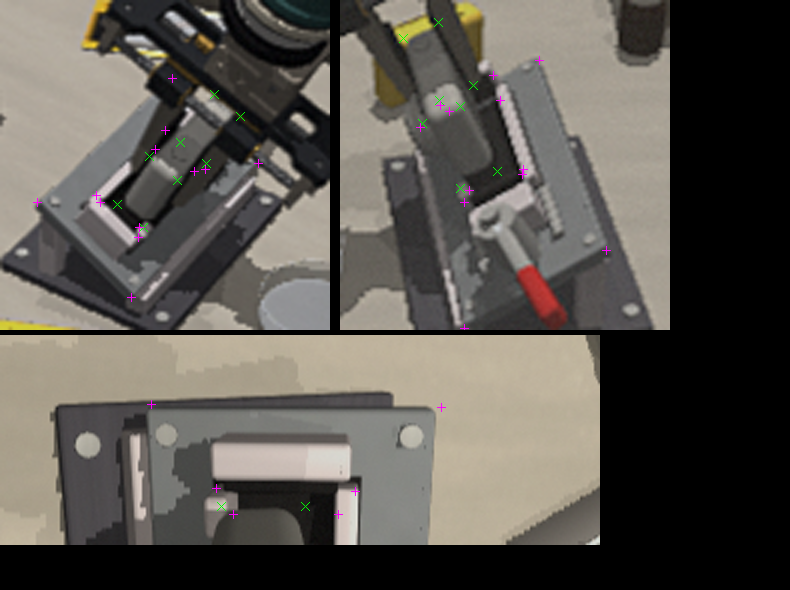

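```bash
python3 go2.py 7 6 24 3 3
```

```text
now [-1.0165 23.7764 73.1071] pitch/roll/yaw err deg [0.0145 0.0305 0.0053] goal [ 4.6423 24.     49.1757]
q [ 0.01  0.3   0.27  2.27 -0.84  0.29  1.13] F [-0.7806 -0.2117 -0.2065] 0.026222164087418988 29.348300993442535 7.525
ik 8.573266257748688e-05 [ 0.0506  0.3582  0.2025  2.2442 -0.883   0.2569  1.1602]
[[ 0.0004  0.0113  0.0307 -0.     -0.     -0.    ]
 [ 0.0004  0.0113  0.0307 -0.     -0.     -0.    ]
 [ 0.0004  0.0113  0.0308 -0.     -0.     -0.    ]]
```

Call:
step_arm --increments '[0, 0.03, 0.003, 0, 0, 0, -1, 0, 0.004, 0.03, 0, 0, 0, -1, 0, 0, 0.03, 0, 0, 0, -1, 0, 0, 0.03, 0, 0, 0, -1, 0, 0, 0, 0, 0, 0, -1]'

```text
t: 8.15
tool_pos: [0.4644, -0.123, 0.2609]
tcp_rot: [1.902, 2.114, 0.429]
contact_force: [-0.2, -0.1, -1.5]
width: 0.0264
grip_force: 29.3
```

```bash
python3 go2.py 7 0 24 3 2
```

```text
now [ 4.116  24.0746 48.3129] pitch/roll/yaw err deg [ 0.1058  0.0499 -0.0217] goal [ 4.6423 24.     43.1757]
q [ 0.05  0.36  0.21  2.25 -0.91  0.26  1.19] F [-0.8787 -0.1318 -1.1789] 0.026446374990241047 29.348191022872925 8.15
ik 1.6697900864523227e-05 [ 0.0592  0.373   0.1906  2.2406 -0.9204  0.2462  1.1961]
[[ 0.0001  0.0017  0.0101 -0.0001 -0.0001  0.    ]
 [ 0.0001  0.0017  0.0101 -0.0001 -0.0001  0.    ]]
```

Call:
step_arm --increments '[0, 0, 0.01, 0, 0, 0, -1, 0, 0, 0.01, 0, 0, 0, -1, 0, 0, 0, 0, 0, 0, -1]'

```text
t: 8.52
tool_pos: [0.4659, -0.1229, 0.258]
tcp_rot: [1.9, 2.113, 0.431]
contact_force: [-9.4, 0.6, 11.2]
width: 0.0262
grip_force: 29.6
```

```bash
python3 go2.py 7 0 24 3 2
```

```text
now [ 4.4289 24.0788 44.9761] pitch/roll/yaw err deg [-0.0347  0.064  -0.0685] goal [ 4.6423 24.     43.1757]
q [ 0.06  0.37  0.19  2.24 -0.93  0.25  1.2 ] F [-2.4458  1.5578 14.351 ] 0.026157846813034468 29.64192509651184 8.525
ik 6.458847517804447e-18 [ 0.0731  0.3729  0.1744  2.2407 -0.913   0.2404  1.1901]
[[ 0.0002  0.0011  0.0035  0.     -0.0001  0.0001]
 [ 0.0002  0.0011  0.0035  0.     -0.0001  0.0001]]
```

```bash
python3 go2.py 4.5 1.5 24 -0.5 3
```

```text
now [ 4.4289 24.0788 44.9761] pitch/roll/yaw err deg [ 2.4653  0.0655 -0.067 ] goal [-0.7117 24.     44.2923]
q [ 0.06  0.37  0.19  2.24 -0.93  0.25  1.2 ] F [-2.4458  1.5578 14.351 ] 0.026157846813034468 29.64192509651184 8.525
ik 2.0113827652276587e-06 [ 0.277   0.3692 -0.045   2.2675 -0.9968  0.1541  1.307 ]
[[ 0.0002 -0.0165  0.0019 -0.0023 -0.0001  0.0001]
 [ 0.0002 -0.0165  0.0017 -0.0023 -0.0001  0.0001]
 [ 0.0002 -0.0165  0.0015 -0.0023 -0.0001  0.0001]]
```

Call:
step_arm --increments '[0, -0.0165, -0.004, -0.0023, 0, 0, -1, 0, -0.0165, 0, -0.0023, 0, 0, -1, 0, -0.0165, 0.001, -0.0023, 0, 0, -1, 0, 0, 0, 0, 0, 0, -1]'

```text
t: 9.02
tool_pos: [0.4548, -0.1242, 0.253]
tcp_rot: [1.878, 2.085, 0.472]
contact_force: [0.5, 0.5, -2.1]
width: 0.0258
grip_force: 29.9
```

```bash
python3 go2.py 4.5 1.5 24 -0.5 3
```

```text
now [-0.4677 23.738  45.5212] pitch/roll/yaw err deg [0.0145 0.0149 0.0038] goal [-0.7117 24.     44.2923]
q [ 0.21  0.36  0.04  2.27 -1.09  0.18  1.39] F [-0.5471  0.4339 -2.131 ] 0.025844512161448348 29.851343035697937 9.025
ik 1.4604652709587797e-05 [ 0.2056  0.3669  0.0367  2.2713 -1.0941  0.1781  1.3957]
[[ 0.0004 -0.0003  0.0017 -0.     -0.     -0.    ]
 [ 0.0004 -0.0003  0.0017 -0.     -0.     -0.    ]
 [ 0.0004 -0.0003  0.0017 -0.     -0.     -0.    ]]
```

Call:
step_arm --increments '[0, -0.006, 0.001, 0, 0, 0, -1, 0, -0.006, 0.002, 0, 0, 0, -1, 0, 0, 0, 0, 0, 0, -1]'

```text
t: 9.4
tool_pos: [0.4541, -0.1243, 0.2522]
tcp_rot: [1.874, 2.084, 0.474]
contact_force: [3.5, 1.3, 4.7]
width: 0.0259
grip_force: 29.9
```

```bash
python3 go2.py 4.5 1.5 24 -2 3
```

```text
now [-0.9657 23.6226 45.0651] pitch/roll/yaw err deg [-0.1723 -0.0397 -0.0943] goal [-2.2117 24.     44.2923]
q [ 0.21  0.36  0.03  2.27 -1.12  0.17  1.42] F [5.452  0.9502 2.2477] 0.02585647111723181 29.85792428255081 9.4
ik 6.764001890630502e-08 [ 0.2116  0.3676  0.031   2.2746 -1.1164  0.1742  1.4196]
[[ 0.0003 -0.0009  0.0012  0.0002  0.      0.0001]
 [ 0.0003 -0.0009  0.0012  0.0002  0.      0.0001]
 [ 0.0003 -0.0009  0.0012  0.0002  0.      0.0001]]
```

Call:
step_arm --increments '[0, 0, 0.005, 0, 0, 0, -1, 0, 0, 0, 0, 0, 0, -1, 0, 0, 0, 0, 0, 0, 0.1, 0, 0, 0, 0, 0, 0, 0.1, 0, 0, 0, 0, 0, 0, 0.1, 0, 0, 0, 0, 0, 0, 0.1]'

```text
t: 10.15
tool_pos: [0.4528, -0.1242, 0.2494]
tcp_rot: [1.878, 2.087, 0.471]
contact_force: [0.1, -0.1, 0.2]
width: 0.0503
grip_force: 0.0
```

```bash
cat > look.py <<'E'
from h import *
import sys
S=camera_model("scene");D=camera_model("side");W=camera_model("wrist");w=capture("wrist");a=capture("scene");b=capture("side")
cc=Rc(PSI)@np.array([-.004,0,.0315])+O;Rk=Rc(PSI)
def crop(im,m,x,y,wd,ht,s,k=1):
    o=cv2.resize(im[y:y+ht,x:x+wd][:,:,::-1],None,fx=s,fy=s,interpolation=2).copy()
    if k:
     for dx in(-13,13):
      for dy in(-47,47):
       for dz in(-30,30):
        q=(proj(m,cc+Rk@np.array([dx,dy,dz])/1e3)[0]-[x,y]+.5)*s;cv2.drawMarker(o,tuple(int(round(v)) for v in q),(0,255,0),1,7)
    return o
o=np.zeros((590,790,3),np.uint8);o[:330,:390]=crop(a,S,280,140,130,110,3);o[:330,400:790]=crop(b,D,205,210,130,110,3)
t=cv2.resize(w[:,:,::-1],None,fx=.6,fy=.6);o[335:335+252,:336]=t
cv2.imwrite(f"pics/{sys.argv[1]}.png",o);print(incradle(),get_state()["contact_force"],get_state()["width"])
E
python3 look.py rel
```

```text
(array([-3.84645231, 24.04028973, 43.48928531]), array([ 4.55439697,  0.03157258, -0.04572096])) [ 0.02730499 -0.24955865  0.48980019] 0.05041426260691844
```

Call:
step_arm --increments '[0, 0, -0.1, 0, 0, 0, 0.1, 0, 0, -0.1, 0, 0, 0, 0.1, 0, 0, -0.15, 0, 0, 0, 0.1, 0, 0, -0.15, 0, 0, 0, 0.1, 0, 0, 0, 0, 0, 0, 0.1]'

```text
t: 10.92
tool_pos: [0.3996, -0.13, 0.3647]
tcp_rot: [1.873, 2.083, 0.476]
contact_force: [-0.2, -0.3, 0.2]
width: 0.0506
grip_force: 0.0
```

```bash
python3 look.py rel2; python3 -c "
from h import *
s=get_state();print(s['q'],s['tool_pos'],s['tcp_rot'])"
```

```text
(array([  5.90490661,  24.52015943, 167.56220986]), array([ 4.57836903,  0.06892495, -0.08064906])) [-0.48413437 -0.0004924  -0.40440226] 0.05096055163225999
[-0.15508503  0.04754823  0.46314867  2.32490042 -0.50487405  0.40867852
  0.83847197] [ 0.39971715 -0.12940496  0.36200818] [1.87670753 2.08788731 0.47134488]
```

View pics/rel2.png

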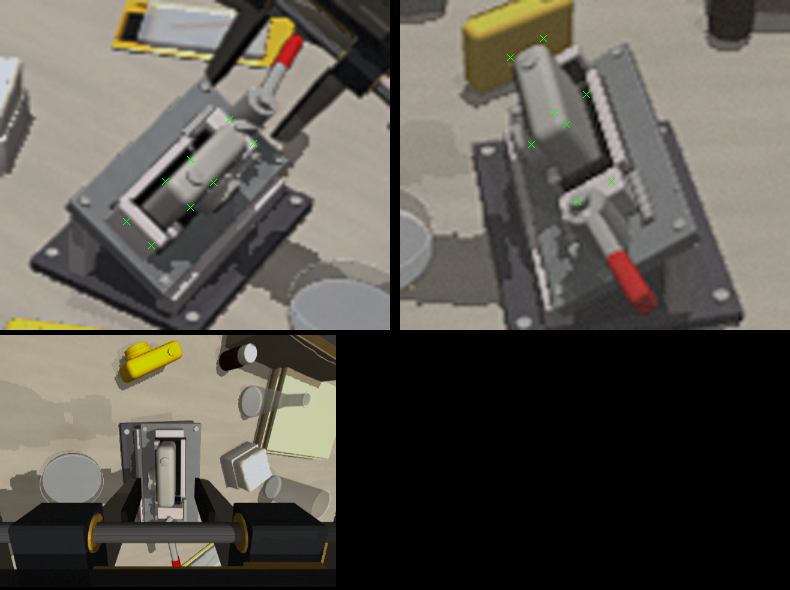

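```bash
cat > lev.py <<'E'
from kin3 import *
OZ=np.array([0,0,.0012])
RV=R.from_euler("Z",PSI,degrees=True).as_matrix()@np.array([[0,1,0],[1,0,0],[0,0,-1.]])
def fc(th,gap=0,rad=71,tip=-.015): # TCP pos for finger behind lever at th(deg)
    a=np.radians(10-th);u=np.array([np.sin(a),-np.cos(a)]);n=np.array([np.cos(a),np.sin(a)])
    off=7+18/np.cos(np.radians(30))*abs(n[0])+10*abs(n[1])+gap
    c=np.array([0,-103])+rad*u+off*n
    w=O+OZ+Rc(PSI)@(np.array([c[0],c[1],37])/1e3);w[2]+=tip+.19;return w
def line(pts,p=None,r=None):
    if p is None:p,r=cur()
    for x in pts:
        print(x.round(4),(r.T@(x-p)/.25).round(4));p=x
E
python3 - <<'E'
from lev import *
A=fc(0,20)
up=A.copy();up[2]=.40
p,r=cur();print(p,up,A);print(incs(p,r,up,RV,6));print(ik(A,RV,np.array(get_state()["q"])),ik(fc(95),RV,q0))
E
```

```text
[ 0.3997 -0.1294  0.362 ] [ 0.6046 -0.2976  0.4   ] [ 0.6046 -0.2976  0.2981]
[[-0.126   0.1228  0.0303  0.0118 -0.      0.    ]
 [-0.126   0.1248  0.0211  0.0118 -0.      0.    ]
 [-0.1259  0.126   0.0119  0.0118 -0.      0.    ]
 [-0.1259  0.1266  0.0025  0.0118 -0.      0.    ]
 [-0.1259  0.1265 -0.0068  0.0118 -0.      0.    ]
 [-0.1258  0.1256 -0.0161  0.0118 -0.      0.    ]]
(np.float64(1.0977927113031835e-17), array([ 0.1607,  0.6384,  0.354 ,  1.6361, -0.2638,  0.9145,  0.7173])) (np.float64(1.2222260643561725e-13), array([ 0.5166,  0.5573, -0.0849,  1.9334,  0.0738,  0.6538,  0.4907]))
```

Call:
step_arm --increments '[-0.126, 0.123, 0.02, 0.0118, 0, 0, -1, -0.126, 0.125, 0.015, 0.0118, 0, 0, -1, -0.126, 0.126, 0.01, 0.0118, 0, 0, -1, -0.126, 0.126, 0.002, 0.0118, 0, 0, -1, -0.126, 0.126, -0.007, 0.0118, 0, 0, -1, -0.126, 0.126, -0.016, 0.0118, 0, 0, -1, 0, 0, 0, 0, 0, 0, -1]'

```text
t: 11.95
tool_pos: [0.6047, -0.2996, 0.4013]
tcp_rot: [-2.099, -2.334, 0.005]
contact_force: [-0.7, 0.3, -0.6]
width: 0.0005
grip_force: 0.0
```

```bash
python3 - <<'E'
from lev import *
A=fc(0,20);p,r=cur();B=A.copy();B[2]=p[2];print(p,get_state()["width"]);print(incs(p,r,B,RV,1));print(A[2]-p[2])
E
```

```text
[ 0.6047 -0.2996  0.4013] 0.0005486182744070983
[[ 0.008   0.0005 -0.     -0.0007 -0.      0.0002]]
-0.10314199295096282
```

Descend, then sweep the arc.

Call:
step_arm --increments '[0.008, 0, 0.14, 0, 0, 0, -1, 0, 0, 0.14, 0, 0, 0, -1, 0, 0, 0.13, 0, 0, 0, -1, 0, 0, 0, 0, 0, 0, -1]'

```text
t: 12.45
tool_pos: [0.6008, -0.2952, 0.2986]
tcp_rot: [-2.096, -2.33, 0.003]
contact_force: [1.0, -0.2, -0.7]
width: 0.0007
grip_force: 0.0
```

```bash
python3 - <<'E'
from lev import *
p,r=cur();print(p,get_state()["contact_force"]);line([fc(t,-2) for t in(-5,5,15,25,35,45,55,65,75,85,93)])
E
```

```text
[ 0.6008 -0.2952  0.2986] [ 0.9914 -0.1578 -0.7316]
[ 0.5911 -0.2991  0.2903] [-0.0117 -0.0399  0.0334]
[ 0.5812 -0.3072  0.2841] [-0.0281 -0.0429  0.025 ]
[ 0.571  -0.3129  0.2779] [-0.0186 -0.0427  0.0249]
[ 0.561  -0.3166  0.2719] [-0.0109 -0.0412  0.0241]
[ 0.5499 -0.3183  0.2655] [-0.002  -0.0446  0.0261]
[ 0.5381 -0.3174  0.2588] [ 0.0084 -0.0463  0.0272]
[ 0.5262 -0.3137  0.2521] [ 0.0197 -0.0459  0.027 ]
[ 0.5146 -0.307   0.2459] [ 0.0313 -0.043   0.0254]
[ 0.5041 -0.2975  0.2404] [ 0.0423 -0.0377  0.0223]
[ 0.4952 -0.2853  0.236 ] [ 0.0519 -0.03    0.0178]
[ 0.4897 -0.2741  0.2336] [ 0.047  -0.017   0.0102]
```

Call:
step_arm --increments '[-0.012, -0.04, 0.033, 0, 0, 0, -1, -0.028, -0.043, 0.025, 0, 0, 0, -1, -0.019, -0.043, 0.025, 0, 0, 0, -1, -0.011, -0.041, 0.024, 0, 0, 0, -1, 0, 0, 0, 0, 0, 0, -1]'

```text
t: 13.08
tool_pos: [0.5625, -0.3185, 0.2762]
tcp_rot: [2.101, 2.334, 0.001]
contact_force: [3.2, 2.4, 2.9]
width: 0.0005
grip_force: 2.1
```

```bash
cat > lv.py <<'E'
from lev import *
import sys
p,r=cur();s=get_state();print(p,s["contact_force"],s["t"])
a,b=capture("scene"),capture("side")
try:
    ra,rb=red(a),red(b);X,e=tri((camera_model("scene"),ra[0]),(camera_model("side"),rb[0]));c=Rc(PSI).T@(X-O)*1e3
    print("red",ra[1][4],rb[1][4],c,e,"theta deg",10-np.degrees(np.arctan2(c[0],-(c[1]+103))))
except Exception as x:print(x)
line([fc(t,-2) for t in map(float,sys.argv[1:])])
E
python3 lv.py 35 45 55 65 75 85 93
```

```text
[ 0.5625 -0.3185  0.2762] [3.2467 2.3556 2.8919] 13.075
red 35 33 [  -7.7727 -165.3185   50.7437] [2.9, 2.9] theta deg 17.10955891376154
[ 0.5499 -0.3183  0.2655] [ 0.0057 -0.0532  0.0443]
[ 0.5381 -0.3174  0.2588] [ 0.0086 -0.0465  0.0268]
[ 0.5262 -0.3137  0.2521] [ 0.0199 -0.0461  0.0265]
[ 0.5146 -0.307   0.2459] [ 0.0314 -0.0432  0.0249]
[ 0.5041 -0.2975  0.2404] [ 0.0424 -0.0379  0.0218]
[ 0.4952 -0.2853  0.236 ] [ 0.052  -0.0301  0.0173]
[ 0.4897 -0.2741  0.2336] [ 0.047  -0.0171  0.0098]
```

Call:
step_arm --increments '[0.003, -0.05, 0.035, 0, 0, 0, -1, 0.008, -0.046, 0.028, 0, 0, 0, -1, 0.02, -0.046, 0.027, 0, 0, 0, -1, 0.031, -0.043, 0.025, 0, 0, 0, -1, 0, 0, 0, 0, 0, 0, -1]'

```text
t: 13.8
tool_pos: [0.5151, -0.3082, 0.2475]
tcp_rot: [2.1, 2.334, -0.001]
contact_force: [3.7, -1.4, 1.8]
width: 0.0008
grip_force: 1.8
```

```bash
python3 lv.py 75 85 93 98
```

```text
[ 0.5151 -0.3082  0.2475] [ 3.6651 -1.42    1.7734] 13.8
red 53 21 [ -58.5772 -148.9652   45.4439] [3.0, 3.0] theta deg 61.878945866553195
[ 0.5041 -0.2975  0.2404] [ 0.0491 -0.0411  0.0292]
[ 0.4952 -0.2853  0.236 ] [ 0.052  -0.0301  0.0173]
[ 0.4897 -0.2741  0.2336] [ 0.047  -0.0171  0.0098]
[ 0.4871 -0.2665  0.2325] [ 0.0312 -0.0071  0.0041]
```

Call:
step_arm --increments '[0.047, -0.041, 0.027, 0, 0, 0, -1, 0.052, -0.03, 0.017, 0, 0, 0, -1, 0.047, -0.017, 0.01, 0, 0, 0, -1, 0, 0, 0, 0, 0, 0, -1, 0, 0, 0, 0, 0, 0, -1]'

```text
t: 14.52
tool_pos: [0.4895, -0.2738, 0.2338]
tcp_rot: [-2.101, -2.336, 0.001]
contact_force: [0.3, 1.0, -0.1]
width: 0.0006
grip_force: 0.0
```

```bash
python3 lv.py 98
```

```text
[ 0.4895 -0.2738  0.2338] [ 0.3106  1.017  -0.0866] 14.525
red 77 14 [ -77.4444 -105.5881   46.6479] [7.1, 7.1] theta deg 98.08592349244874
[ 0.4871 -0.2665  0.2325] [ 0.031  -0.0064  0.0051]
```

Call:
step_arm --increments '[-0.1, 0, 0, 0, 0, 0, -1, -0.1, 0, -0.05, 0, 0, 0, -1, 0, 0, -0.2, 0, 0, 0, -1, 0, 0, -0.2, 0, 0, 0, -1, 0, 0, -0.2, 0, 0, 0, -1, 0, 0, 0, 0, 0, 0, -1, 0, 0, 0, 0, 0, 0, -1]'

```text
t: 15.5
tool_pos: [0.4945, -0.3233, 0.3957]
tcp_rot: [-2.1, -2.335, 0.0]
contact_force: [0.2, 0.4, -0.2]
width: 0.0006
grip_force: 0.0
```

```bash
python3 lv.py 98; python3 - <<'E'
from h import *
# camera body end corner check: red pixel box, plus edge of grey body vs predicted in scene (numbers only)
a=capture("scene");S=camera_model("scene")
for y in(0,4):
  print(y,[proj(S,Rc(PSI)@(np.array([-4+dx,y+47,60])/1e3)+O+[0,0,.0012])[0].round(1) for dx in(-13,13)])
b=cv2.cvtColor(a,cv2.COLOR_RGB2GRAY)
print(b[196:212:2,318:352:2])
E
```

```text
[ 0.4945 -0.3233  0.3957] [ 0.1656  0.4424 -0.2412] 15.5
red 62 68 [ -70.5781 -102.6724   45.8261] [0.8, 0.8] theta deg 100.2659654493204
[ 0.4871 -0.2665  0.2325] [ 0.2273 -0.0032  0.6489]
0 [array([342.6, 208.3]), array([334.1, 199.8])]
4 [array([341.6, 209.2]), array([333.2, 200.8])]
[[118 119 118 118 117 113 180 191 107   1  24 161 178 164 162 160 160]
 [115 115 118 119 112 183 192 111   2  23 164 179 170 159 159 161 141]
 [115 116 117 112 179 191 105   2  24 162 177 165 152 159 134 143  89]
 [117 117 111 180 192 104   5  19 112 158 175 160 156  85 120  91  56]
 [115 113 181 192 104   3  21 107  98 111 141 164 159 144  94  52  82]
 [113 181 187  67   1  22 108  95  78  76 106 146 144  96  41  73  69]
 [ 79 181 191 151  25 107  95  75  73  75  74  90  81  42  63  63  72]
 [ 98  87 180 191 189  47  76  73  74  72  62  55  39  47  54  56  62]]
```

The lever reads 100° (1.75 rad), so it is closed, and the camera top sits where a seated camera's should. Handing in.

```bash
python3 -c "
from station import *
print(hand_in())"
```

```text
the job is handed in; nothing more can be done
None
```

The job is handed in: the camera stands flat in its pocket against the front posts and has been let go, the lever snapped closed (measured at 100°, about 1.75 rad), and the arm is clear; no verdict came back, and the jaw's grip force was not measured.

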